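# Fetch the jam from the blocked pull-out tray

## Task

Breakfast needs the jam, but it stands on the pull-out tray under the wall cabinet, and the mustard jar and the egg timer stand in the tray's way. Stand the mustard and the timer upright on the wooden board, then pull the tray all the way out by its handle, lift out the jam and stand it in the middle of the white saucer, and after that push the tray fully home with the two spice jars still standing in their places on it. Finally put the mustard and the timer back in front of the tray, each upright on the very spot where it stood at the start.

Things in the scene. Friction and masses are not known exactly. Their poses are not given: they have to be found in the camera images.
- jam: jam jar with a grey lid and a pink-red body, round, 61 mm wide, 90 mm high, 0.24 kg, on the pull-out tray's floor (22 mm above the worktop), in one of three places, 78 mm apart, in the front row, 108 mm behind the handle bar. Origin: centre of its underside; z up. Mind the wall cabinets: front about 0.6 m ahead of the robot, door handles 40 mm nearer, underside 0.49 m up
- spice_red: spice jar with a red cap, round, 45 mm wide, 106 mm high, in the front row on the tray; to be left there. Origin: centre of its underside; z up
- spice_green: spice jar with a green cap, round, 44 mm wide, 99 mm high, in the front row on the tray; to be left there. Origin: centre of its underside; z up
- mustard: mustard jar with a yellow lid, round, 57 mm wide, 85 mm high, about 0.22 kg, on the worktop in front of the tray. Origin: centre of its underside; z up
- egg_timer: egg timer, round, red turning top (fixed here) on a white base, 60 mm wide, 46 mm high, on the worktop in front of the tray. Origin: centre of its underside; z up
- pullout_handle (a point): middle of the steel bar of the pull-out tray's D-shaped handle. The bar is 10 mm thick and about 110 mm long along this frame's y, its axis 34 mm above the worktop, 40 mm in front of the tray's front panel (top 50 mm above the worktop). This frame's x points from the handle into the tray (home), -x the way the tray comes out; z up. The point moves with the tray
- pullout (a joint): how far the bamboo tray (247 x 280 mm deep, side rails 46 mm high) is out, in m: 0 fully home, 0.11 fully out (end stops). It slides level against about 2.5 N of friction (more when fast) and stays where it is left; its load rides along. Two mills (145 mm above the worktop) and an oil bottle (214 mm) stand loose at its back, 260 mm behind the handle bar
- board: brown wooden board, 170 mm (x) by 110 mm (y), 14 mm thick, fixed on the worktop. Origin: centre of its underside; x along its long side, z up. Its top is 14 mm above the origin
- saucer: white round saucer, fixed on the worktop, 122 mm wide over its rim, which is 14 mm high; its flat middle is 90 mm across and 6 mm above the worktop. Origin: centre of its underside; z up
Not all that is in view belongs to the job. Leave any turquoise look-alike of the spice_green alone.

How it is judged:
On the way, in this order (a step that is already met when the one before it is completed fails the run):
1. the mustard and the egg timer stand upright on the wooden board, released (x of mustard in the frame of board between -0.075 and 0.075 m and y of mustard in the frame of board between -0.045 and 0.045 m and z of each of mustard, egg_timer in the frame of board below 0.018 m and angle between each of mustard, egg_timer's own z axis and vertical below 0.1 rad and x of egg_timer in the frame of board between -0.075 and 0.075 m and y of egg_timer in the frame of board between -0.045 and 0.045 m and contact force between the fingers and mustard below 0.2 N and contact force between the fingers and egg_timer below 0.2 N), for 0.2 s.
2. the tray is pulled all the way out (within 10 mm of its stop) (value of joint pullout above 0.1 m), for 0.2 s.
3. the jam stands upright in the middle of the saucer, released (horizontal distance between jam and saucer below 0.014 m and height (world z) of jam below 0.011 m and angle between jam's own z axis and vertical below 0.1 rad and contact force between the fingers and jam below 0.2 N), for 0.2 s.
4. the tray is pushed fully home (within 8 mm) (value of joint pullout below 0.008 m), for 0.2 s.
At the end, for the whole second after the job is handed in: the jam stands upright on the saucer, within 14 mm of its middle; the tray is home to within 8 mm; the mustard and the egg timer each stand upright within 15 mm of where they stood at the start; the two spice jars stand on the tray within 20 mm of where they stood; all is at rest (horizontal distance between jam and saucer below 0.014 m and height (world z) of jam below 0.011 m and angle between each of jam, mustard, egg_timer, spice_red, spice_green's own z axis and vertical below 0.1 rad and value of joint pullout below 0.008 m and distance of each of mustard, egg_timer from where it was at the start of the episode below 0.015 m and distance of each of spice_red, spice_green from where it was at the start of the episode below 0.02 m and linear speed of each of jam, mustard, egg_timer below 0.02 m/s); the robot touches nothing.
It fails at once if one of the five loose things is knocked over (angle between any of jam, mustard, egg_timer, spice_red, spice_green's own z axis and vertical above 0.6 rad).
It also fails if it takes over 144 s, if anything falls off the work surface, if the arm or the gripper's body presses on something with over 40 N, if the wrist force passes 120 N, or if a joint passes its speed limit or range.

## Robot

A 6-joint arm with a two-finger parallel gripper is mounted at the origin on a cart in front of the work surface, level with it; the furniture and walls round the work are solid. World frame = base frame: x ahead of the robot, y to its left, z up, the work surface at z = 0. Lengths are in m, angles in rad, forces in N, time in s.
With the tool pointing down it reaches from about 0.425 to 1.125 m from the base axis. Payload 14.9 kg.
Tool frame: the origin (TCP) lies midway between the tips of the shut fingers; the grasp point (between the pads) lies tcp_to_grasp behind it (tcp_to_grasp is the distance from the TCP to the grasp point, in m); z points along the fingers, y is the direction in which the jaws open and shut (so a half turn about z gives the same grasp; the last joint's range is limited). The gripper opens to 91 mm and grips with 3 to 60 N. Pads are 32 mm wide; open, the fingers measure 118 mm over their backs; the gripper's body (76 mm by 178 mm) begins 60 mm behind the grasp point.
Start: joints at [1.164, 0.379, 1.734, -0, 1.028, -0.033], TCP at [0.256, 0.652, 0.214] pointing down, gripper open.
Joint ranges: [-2.77, 2.77], [-0.74, 2.19], [0, 2.66], [-1.06, 4.2], [0.31, 2.87], [-3.08, 3.08]. Speed limits (rad/s): [1.89, 1.89, 2.39, 3.14, 3.14, 3.14].

## Interface

Orientations are given as [roll, pitch, yaw] about the fixed x, y, z axes, in that order (R = Rz(yaw) Ry(pitch) Rx(roll)).
In Python, from workcell import * gives the robot as it stands.
- The arm moves only by the shell command python3 -m crank 'ROWS'. ROWS is JSON, one flat list of numbers, 7 for each row, row after row: the gripper's target within -1 to 1 (shut at 1, half-way at 0, fully open at -1), then the shift along the tool's x, y, z each as a share of 100 mm, from -1 to 1, then the turn, a rotation vector about the tool's x, y, z each as a share of 2 pi rad, from -1 to 1. In form: [gripper, dx, dy, dz, rx, ry, rz, gripper, dx, dy, dz, rx, ry, rz, ...]. A call has exactly 5 rows; each row is the pose to reach, as a shift and turn from the pose commanded when the call began, along the tool's axes at that moment, turning the shorter way round; what a row does not reach only later rows make up. A row lasts 1/12 s, in which the tool goes at most 41.7 mm and 7.16 degrees, less where a joint would pass 70% of its speed; a pose out of reach is approached as far as the arm can. A call with a number of a shift or a turn outside -1 to 1 is refused whole. A call with a gripper value outside its range is refused whole. The fingers move at their own pace and stop on an object; the grip force is fixed at half the most. Time passes only in rows, so rows that repeat a pose let the fingers close, or fill a call up. It gives the time, the measured TCP pose, the force and the opening at its end, in the units of the state.
- get_obs(): the state, without advancing time (a new reading comes with each control period).
- get_image(name): name is "side" or "top"; returns a dict with "image" (480x640x3 uint8, red, green, blue), "fx", "fy", "cx", "cy" (pixels), "R" (3x3) and "t" (3): a world point X has camera coordinates R X + t. Camera axes: x right, y down, z forward; pixel columns grow to the right and rows downward; lengths in m; the calibration is good to about 2 mm. A picture is of the moment at which its call begins. There is no depth.
- job_done(): hands the job in, once; it reports no verdict.
The state is a dict: "t": time; "joint_pos": joint angles; "joint_velocities": joint speeds; "joint_torque": joint torques, N m; "eef_pos": TCP position; "tcp_rot": TCP orientation; "wrist_force": force on the tool from outside, world axes, zero at the start; "wrist_torque": the same for the moment, N m; "grip_width": finger opening in m.
Only numpy, scipy, OpenCV 4.12 (cv2) and the standard library are available. Lean on these libraries where they do the work, as an engineer would, in place of code of your own. Each camera call takes 0.05 s, during which the arm holds its last target.

## Working session

There is one attempt and no reset: what is moved stays moved. The work goes in short steps, Python scripts to look and compute and a shell command to move; the robot and the scene stay as the last step left them, time stands still between calls to the robot, and variables do not carry over. Pictures are saved under pics/ and viewed, and the job is handed in when it is done.

```bash
ls; mkdir -p pics
python3 - <<'E'
from workcell import *
import cv2
o=get_obs(); print(o)
for n in ("side","top"):
    d=get_image(n); cv2.imwrite(f"pics/{n}0.png",d["image"][:,:,::-1]); print(n,d["fx"],d["fy"],d["cx"],d["cy"],d["R"],d["t"])
E
```

```text
pics
{'t': 0.0, 'joint_pos': array([ 1.16371225e+00,  3.79399852e-01,  1.73479499e+00, -3.96809061e-05,
        1.02848581e+00, -3.32717604e-02]), 'joint_velocities': array([-5.24874108e-04,  3.38449893e-04, -7.68628981e-05,  5.31339563e-04,
       -1.60161593e-03, -5.42023546e-05]), 'joint_torque': array([-5.16812379e-04, -7.63690639e+01, -4.34398592e+01,  6.49931724e-02,
        4.23468626e-02, -1.11387096e-04]), 'eef_pos': array([0.25545301, 0.65129153, 0.2132873 ]), 'tcp_rot': array([-3.14050413e+00, -2.24655513e-06,  2.76780083e+00]), 'wrist_force': array([ 0.23012874,  0.10047069, -0.13861869]), 'wrist_torque': array([ 0.03613064, -0.02499139, -0.0077392 ]), 'grip_width': 0.09105683932324173}
side 489.6292616019163 489.6292616019163 320.5351895450277 239.68977449243133 [[-0.97067345 -0.23997463  0.01432561]
 [-0.17304789  0.65611118 -0.73455602]
 [ 0.16687562 -0.71549305 -0.6783968 ]] [0.52138102 0.22557465 0.84036447]
top 596.4283959546068 596.4283959546068 315.5828726800366 239.84916803318012 [[-0.02738811 -0.99960297 -0.00661796]
 [-0.99844928  0.02767628 -0.04830177]
 [ 0.04846576  0.0052848  -0.99881086]] [-0.11017394  0.56892225  1.220951  ]
```

View pics/side0.png

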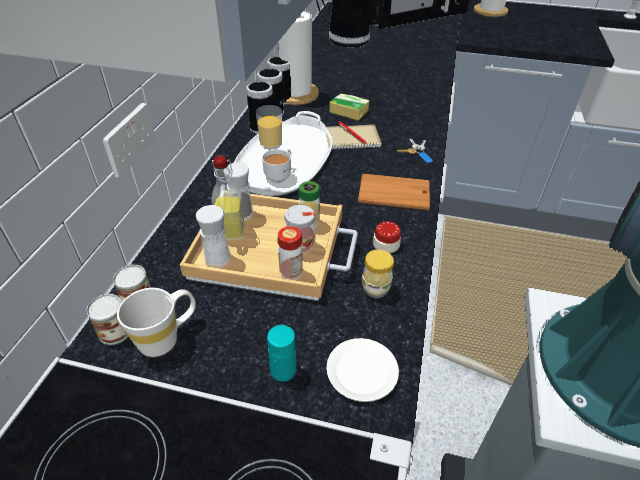

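View pics/top0.png

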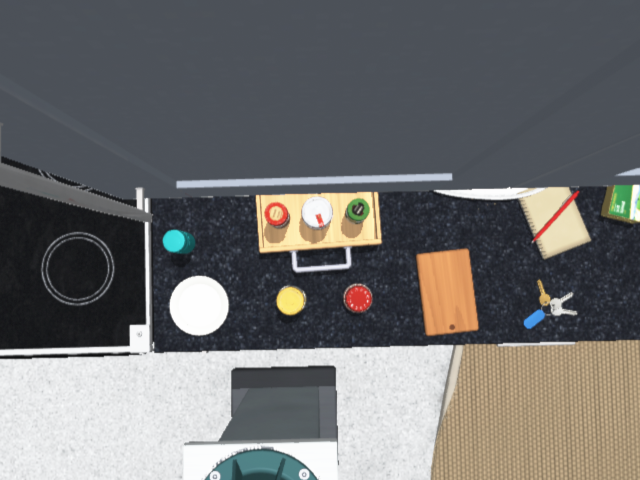

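```bash
cat > h.py <<'E'
from workcell import *
import numpy as np, cv2
def proj(d,X):
    c=d["R"]@np.asarray(X,float)+d["t"]; return np.array([d["fx"]*c[0]/c[2]+d["cx"],d["fy"]*c[1]/c[2]+d["cy"]])
def unproj(d,u,v,z):
    r=d["R"].T@np.array([(u-d["cx"])/d["fx"],(v-d["cy"])/d["fy"],1]); C=-d["R"].T@d["t"]
    return C+r*(z-C[2])/r[2]
def crop(d,name,x0,y0,x1,y1,s):
    im=cv2.resize(d["image"][y0:y1,x0:x1,::-1],None,fx=s,fy=s,interpolation=cv2.INTER_CUBIC)
    cv2.imwrite(f"pics/{name}.png",im)
E
python3 - <<'E'
from h import *
d=get_image("top"); crop(d,"topc",150,180,490,350,2.35)
d=get_image("side"); crop(d,"sidec",180,140,440,410,2.2)
E
```

```text
(no output)
```

View pics/topc.png

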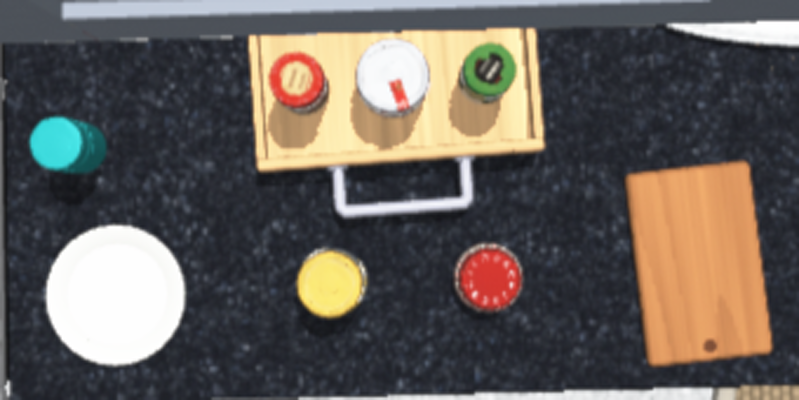

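View pics/sidec.png

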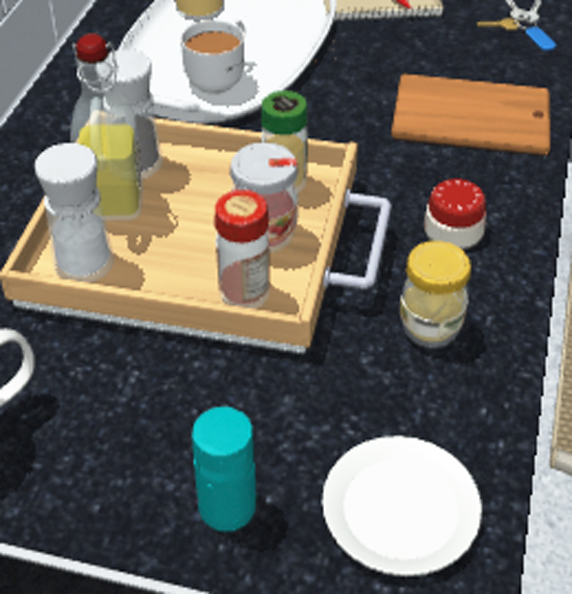

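Run:
```python
from h import *
d=get_image("top"); im=d["image"]
hsv=cv2.cvtColor(im,cv2.COLOR_RGB2HSV); H,S,V=[hsv[...,i].astype(int) for i in range(3)]
def blob(m,x0,y0,x1,y1):
    k=np.zeros_like(m); k[y0:y1,x0:x1]=m[y0:y1,x0:x1]
    n,l,st,c=cv2.connectedComponentsWithStats(k.astype(np.uint8)); i=1+np.argmax(st[1:,4])
    cs,_=cv2.findContours((l==i).astype(np.uint8),cv2.RETR_EXTERNAL,cv2.CHAIN_APPROX_NONE); h=cv2.convexHull(cs[0])
    e=cv2.fitEllipse(h) if len(h)>5 else None
    return e,(l==i),h
red=(S>130)&((H<8)|(H>172))&(V>80)
ms={"mustard":((S>110)&(H>20)&(H<34)&(V>120),(270,280,312,320),.085),
"timer":(red,(338,280,380,320),.046-.006),
"sred":(red,(260,195,295,235),.128),
"sgreen":((S>90)&(H>40)&(H<80),(340,195,375,230),.121),
"jam":((S<50)&(V>110),(298,196,336,232),.112),
"saucer":((S<50)&(V>150),(160,270,240,340),.014)}
o=get_obs()
for n,(m,b,z) in ms.items():
    e,l,h=blob(m,*b); (u,v),ax,a=e
    X=unproj(d,u,v,z); print(n,np.round((u,v),1),np.round(ax,1),X.round(4), "mm",np.round(np.array(ax)/d["fx"]*1000*(1.22-z),1))
m=(S>110)&(H>3)&(H<18)&(V>100)
e,l,h=blob(m,405,240,490,345); r=cv2.minAreaRect(h); bx=cv2.boxPoints(r)
print("board",[unproj(d,*p,.014).round(4) for p in bx],unproj(d,*r[0],.014).round(4))
# handle corners in crop: bar ends (343,211),(466,205)
for c in [(340,211),(470,204),(405,208)]:
    print("handle",unproj(d,150+c[0]/2.35,180+c[1]/2.35,.037).round(4))
for c in [(260,165),(543,145)]:
    print("panel",unproj(d,150+c[0]/2.35,180+c[1]/2.35,.05).round(4))
```

```text
mustard [289.8 300.6] [27.7 27.9] [ 0.4456 -0.073   0.085 ] mm [52.7 53.1]
timer [358.1 298.3] [25.4 26.1] [ 0.4442 -0.2084  0.04  ] mm [50.2 51.6]
sred [275.8 213.6] [22.6 23.1] [ 0.6115 -0.0528  0.128 ] mm [41.5 42.3]
sgreen [357.8 209.3] [21.  22.1] [ 0.6161 -0.2079  0.121 ] mm [38.7 40.7]
jam [316.8 212.4] [31.1 33.1] [ 0.6133 -0.13    0.112 ] mm [57.8 61.6]
saucer [198.7 305.1] [58.8 59.7] [0.4378 0.1187 0.014 ] mm [118.9 120.7]
board [array([ 0.5313, -0.3309,  0.014 ]), array([ 0.5418, -0.4412,  0.014 ]), array([ 0.3719, -0.4553,  0.014 ]), array([ 0.3614, -0.3457,  0.014 ])] [ 0.4513 -0.3933  0.014 ]
handle [ 0.505  -0.0819  0.037 ]
handle [ 0.508  -0.1941  0.037 ]
handle [ 0.5061 -0.138   0.037 ]
panel [ 0.5461 -0.0152  0.05  ]
panel [ 0.5565 -0.2572  0.05  ]
```

```bash
cat >> h.py <<'E'
from scipy.spatial.transform import Rotation as Ro
def to(x,y,z,yaw,tilt=0.0):
    """print remaining shift (tool axes, /100mm) and turn (/2pi); z = TCP height; tilt: tool z leans toward +x"""
    o=get_obs(); R=Ro.from_euler("xyz",o["tcp_rot"])
    Rt=Ro.from_euler("y",-tilt)*Ro.from_euler("xyz",[np.pi,0,yaw])
    s=R.inv().apply(np.array([x,y,z])-o["eef_pos"])*10
    r=(R.inv()*Rt).as_rotvec()/(2*np.pi)
    print("pos",o["eef_pos"].round(4),"rot",o["tcp_rot"].round(3),"shift",s.round(3),"turn",r.round(4),"t",round(o["t"],2),"w",round(o["grip_width"],4),"F",o["wrist_force"].round(1),"q",o["joint_pos"].round(3))
def overlay(d,name,objs,box,s):
    im=cv2.resize(d["image"][:,:,::-1],None,fx=s,fy=s,interpolation=cv2.INTER_CUBIC)
    for (x,y,z,r) in objs:
        t=np.linspace(0,2*np.pi,60)
        p=np.array([(proj(d,(x+r*np.cos(a),y+r*np.sin(a),z))+.5)*s-.5 for a in t])
        cv2.polylines(im,[np.int32(p.round())],True,(255,0,255),1)
    b=[int(k*s) for k in box]; cv2.imwrite(f"pics/{name}.png",im[b[1]:b[3],b[0]:b[2]])
E
python3 - <<'E'
from h import *
import workcell; print([k for k in dir(workcell) if k[0]!='_'])
try: print(tcp_to_grasp)
except Exception as e: print(e)
ob=[]
for x,y,b,h,r in [(.4456,-.073,0,.085,.0285),(.4442,-.2084,0,.046,.030),(.6115,-.0528,.022,.106,.0225),(.6161,-.2079,.022,.099,.022),(.6133,-.13,.022,.09,.0305)]:
    ob+=[(x,y,b,r),(x,y,b+h,r)]
ob+=[(.4378,.1187,.014,.061)]
overlay(get_image("side"),"os",ob,(180,140,440,410),2.2)
overlay(get_image("top"),"ot",ob,(150,180,490,350),2.35)
E
```

```text
['IKError', 'get_image', 'get_obs', 'job_done', 'tcp_to_grasp']
0.0188
```

View pics/os.png

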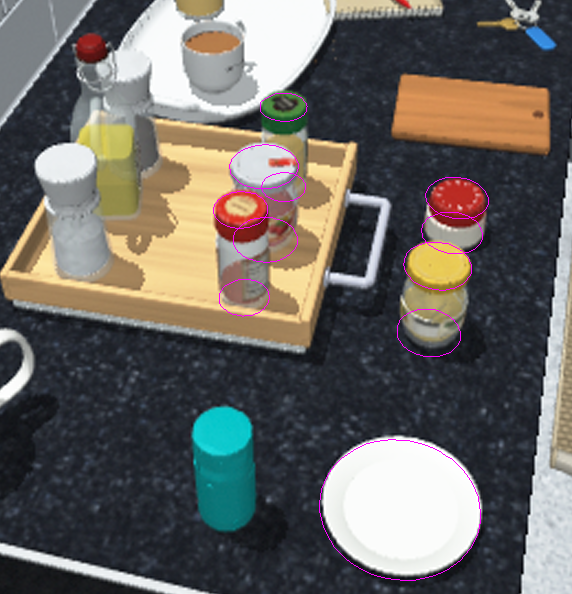

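View pics/ot.png

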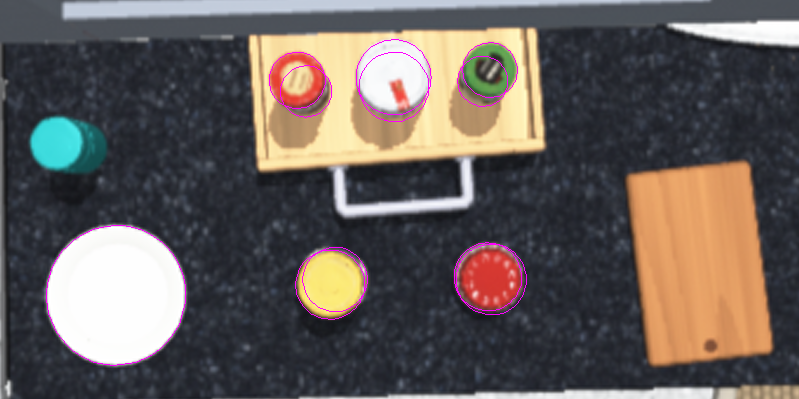

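Run:
```python
from h import *
to(.444,-.0735,.21,np.pi)
d=get_image("top"); print(unproj(d,176,241,.1))
```

```text
pos [0.2556 0.6516 0.2138] rot [-3.141  0.     2.768] shift [-4.402 -6.062  0.039] turn [-0.     -0.     -0.0595] t 0.35 w 0.0911 F [-0.   0.7 -0.2] q [ 1.164  0.379  1.734 -0.     1.028 -0.033]
[0.56670184 0.14266966 0.1       ]
```

```bash
python3 -m crank '[-1,-0.15,-0.2,0,0,0,-0.012,-1,-0.3,-0.4,0,0,0,-0.024,-1,-0.45,-0.6,0,0,0,-0.036,-1,-0.6,-0.8,0,0,0,-0.048,-1,-0.73,-1,0,0,0,-0.0595]'
python3 - <<'E'
from h import *
to(.444,-.0735,.21,np.pi)
E
```

```text
t: 0.82
eef_pos: [0.2873, 0.5307, 0.2139]
tcp_rot: [3.142, 0.0, -3.138]
wrist_force: [0.4, 0.6, -0.4]
grip_width: 0.0911
pos [0.2873 0.5307 0.2139] rot [ 3.142  0.    -3.138] shift [-1.543 -6.048  0.039] turn [0.     0.     0.0006] t 0.82 w 0.0911 F [ 0.4  0.6 -0.4] q [ 1.036  0.23   1.934 -0.     0.978 -0.539]
```

```bash
python3 -m crank '[-1,-0.1,-0.2,0,0,0,0,-1,-0.2,-0.4,0,0,0,0,-1,-0.3,-0.6,0,0,0,0,-1,-0.4,-0.8,0,0,0,0,-1,-0.5,-1,0,0,0,0]'; python3 -m crank '[-1,-0.1,-0.2,0,0,0,0,-1,-0.2,-0.4,0,0,0,0,-1,-0.3,-0.6,0,0,0,0,-1,-0.4,-0.8,0,0,0,0,-1,-0.5,-1,0,0,0,0]';  python3 -m crank '[-1,-0.1,-0.2,0,0,0,0,-1,-0.2,-0.4,0,0,0,0,-1,-0.3,-0.6,0,0,0,0,-1,-0.4,-0.8,0,0,0,0,-1,-0.5,-1,0,0,0,0]'; python3 -m crank '[-1,0,-0.2,0,0,0,0,-1,0,-0.4,0,0,0,0,-1,0,-0.6,0,0,0,0,-1,0,-0.8,0,0,0,0,-1,0,-1,0,0,0,0]'; python3 -m crank '[-1,0,-0.2,0,0,0,0,-1,0,-0.4,0,0,0,0,-1,0,-0.6,0,0,0,0,-1,0,-0.8,0,0,0,0,-1,0,-1,0,0,0,0]'
python3 - <<'E'
from h import *
to(.444,-.0735,.21,np.pi)
E
```

```text
t: 1.23
eef_pos: [0.3374, 0.431, 0.2141]
tcp_rot: [3.141, 0.0, -3.141]
wrist_force: [0.6, -1.4, 0.4]
grip_width: 0.0913
t: 1.65
eef_pos: [0.3874, 0.331, 0.2141]
tcp_rot: [3.141, 0.0, -3.141]
wrist_force: [-0.2, -0.0, 0.1]
grip_width: 0.0912
t: 2.07
eef_pos: [0.4375, 0.2309, 0.2141]
tcp_rot: [3.141, 0.0, -3.142]
wrist_force: [-0.5, -0.2, 0.2]
grip_width: 0.0909
t: 2.48
eef_pos: [0.437, 0.131, 0.2141]
tcp_rot: [3.142, 0.0, -3.141]
wrist_force: [0.3, -0.6, 0.3]
grip_width: 0.091
t: 2.9
eef_pos: [0.437, 0.031, 0.2141]
tcp_rot: [3.142, 0.0, -3.142]
wrist_force: [0.9, -0.2, 0.3]
grip_width: 0.0916
pos [0.437  0.031  0.2141] rot [ 3.142  0.    -3.142] shift [-0.07  -1.045  0.041] turn [0.     0.0001 0.    ] t 2.9 w 0.0916 F [ 0.9 -0.2  0.3] q [ 0.018 -0.054  2.246  0.     0.949 -1.553]
```

```bash
python3 -m crank '[-1,-0.07,-0.2,0,0,0,0,-1,-0.07,-0.4,0,0,0,0,-1,-0.07,-0.6,0,0,0,0,-1,-0.07,-0.8,0.1,0,0,0,-1,-0.07,-1,0.2,0,0,0]'; python3 -m crank '[-1,0,-0.045,0.15,0,0,0,-1,0,-0.045,0.3,0,0,0,-1,0,-0.045,0.45,0,0,0,-1,0,-0.045,0.6,0,0,0,-1,0,-0.045,0.6,0,0,0]'
python3 - <<'E'
from h import *
to(.444,-.0735,.029,np.pi)
overlay(get_image("side"),"s1",[],(180,60,520,420),1.6)
overlay(get_image("top"),"t1",[],(150,180,490,400),2.35)
E
```

```text
t: 3.32
eef_pos: [0.4445, -0.0691, 0.1943]
tcp_rot: [-3.141, 0.002, -3.141]
wrist_force: [-0.6, 0.0, 0.2]
grip_width: 0.0913
t: 3.73
eef_pos: [0.4427, -0.0724, 0.1318]
tcp_rot: [3.141, -0.003, 3.141]
wrist_force: [-0.4, -0.2, 0.1]
grip_width: 0.0912
pos [ 0.4427 -0.0724  0.1318] rot [ 3.141e+00 -3.000e-03  3.141e+00] shift [-0.017 -0.012  1.028] turn [ 0.0001 -0.0005 -0.    ] t 3.73 w 0.0912 F [-0.4 -0.2  0.1] q [-0.214  0.111  2.267 -0.     0.767 -1.785]
```

View pics/s1.png

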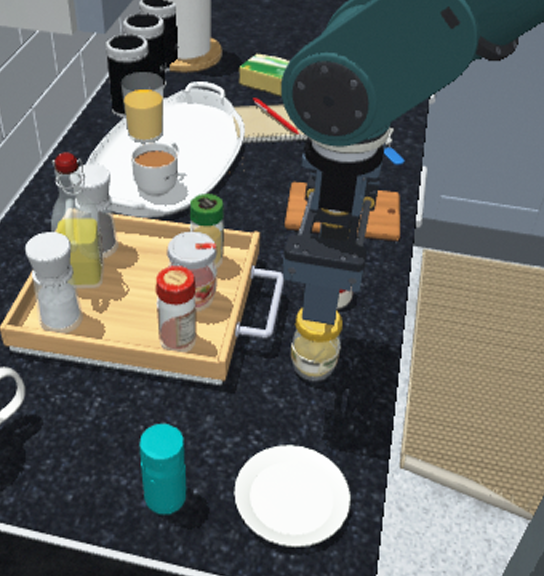

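View pics/t1.png

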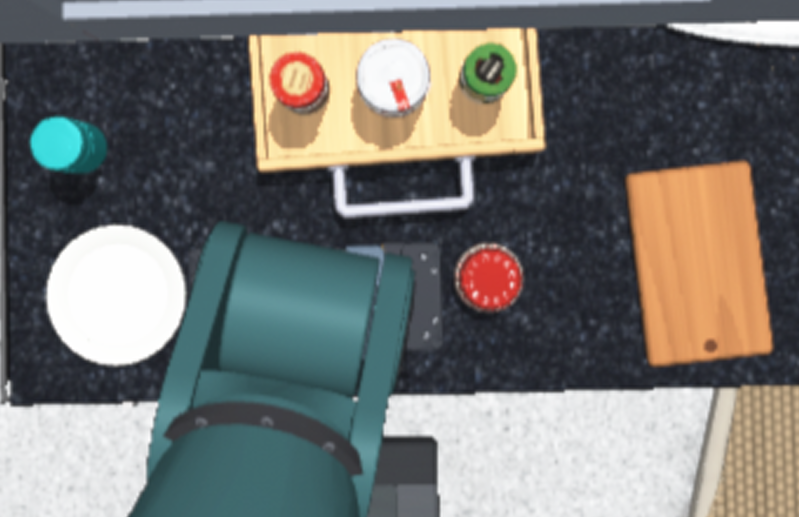

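```bash
python3 -m crank '[-1,-0.01,-0.01,0.25,0,0,0,-1,-0.01,-0.01,0.5,0,0,0,-1,-0.01,-0.01,0.75,0,0,0,-1,-0.01,-0.01,1,0,0,0,-1,-0.01,-0.01,1,0,0,0]'; python3 -m crank '[1,0,0,0,0,0,0,1,0,0,0,0,0,0,1,0,0,0,0,0,0,1,0,0,0,0,0,0,1,0,0,0,0,0,0]'
python3 - <<'E'
from h import *
to(.444,-.0735,.029,np.pi)
overlay(get_image("side"),"s2",[],(280,100,520,400),1.8)
E
```

```text
t: 4.25
eef_pos: [0.4436, -0.0732, 0.0317]
tcp_rot: [3.141, -0.004, -3.141]
wrist_force: [-3.0, -0.2, -1.2]
grip_width: 0.0916
t: 4.67
eef_pos: [0.4458, -0.0737, 0.035]
tcp_rot: [-3.141, 0.002, -3.142]
wrist_force: [0.4, -0.1, -0.2]
grip_width: 0.0605
pos [ 0.4458 -0.0737  0.035 ] rot [-3.141e+00  2.000e-03 -3.142e+00] shift [0.018 0.002 0.06 ] turn [-0.0001  0.0003  0.    ] t 4.67 w 0.0605 F [ 0.4 -0.1 -0.2] q [-0.215  0.318  2.277  0.     0.545 -1.786]
```

View pics/s2.png

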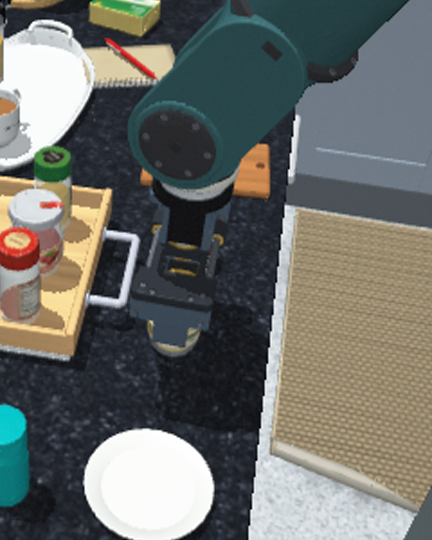

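```bash
python3 -m crank '[1,0,0,0,0,0,0,1,0,0,0,0,0,0,1,0,0,0,0,0,0,1,0,0,0,0,0,0,1,0,0,0,0,0,0]'
python3 - <<'E'
from h import *
to(.444,-.0735,.029,np.pi)
E
```

```text
t: 5.13
eef_pos: [0.4457, -0.0738, 0.0347]
tcp_rot: [-3.141, 0.001, -3.141]
wrist_force: [-2.3, -0.9, 12.7]
grip_width: 0.0541
pos [ 0.4457 -0.0738  0.0347] rot [-3.141e+00  1.000e-03 -3.141e+00] shift [0.017 0.003 0.057] turn [-0.0001  0.0002  0.    ] t 5.13 w 0.0541 F [-2.3 -0.9 12.7] q [-0.216  0.319  2.277 -0.     0.545 -1.786]
```

```bash
python3 -m crank '[-1,0,0,0,0,0,0,-1,0,0,0,0,0,0,-1,0,0,0,0,0,0,-1,0,0,0.05,0,0,0,-1,0,0,0.12,0,0,0]'; python3 -m crank '[-1,0,0,0,0,0,0,1,0,0,0,0,0,0,1,0,0,0,0,0,0,1,0,0,0,0,0,0,1,0,0,0,0,0,0]'; python3 -m crank '[1,0,0,0,0,0,0,1,0,0,0,0,0,0,1,0,0,0,0,0,0,1,0,0,0,0,0,0,1,0,0,0,0,0,0]'
python3 - <<'E'
from h import *
to(.444,-.0735,.029,np.pi)
E
```

```text
t: 5.55
eef_pos: [0.4454, -0.0736, 0.0219]
tcp_rot: [-3.141, 0.001, -3.141]
wrist_force: [0.4, -1.7, 0.5]
grip_width: 0.0848
t: 5.97
eef_pos: [0.4452, -0.0736, 0.022]
tcp_rot: [-3.142, 0.0, -3.142]
wrist_force: [-0.4, 0.4, 0.5]
grip_width: 0.0671
t: 6.38
eef_pos: [0.4452, -0.0736, 0.022]
tcp_rot: [-3.141, 0.0, -3.142]
wrist_force: [-1.0, -1.9, 3.3]
grip_width: 0.0543
pos [ 0.4452 -0.0736  0.022 ] rot [-3.141  0.    -3.142] shift [ 0.012  0.001 -0.07 ] turn [-0.  0.  0.] t 6.38 w 0.0543 F [-1.  -1.9  3.3] q [-0.216  0.347  2.276 -0.     0.518 -1.786]
```

```bash
python3 -m crank '[1,0,0,-0.15,0,0,0,1,0,0,-0.35,0,0,0,1,0,0,-0.6,0,0,0,1,0,0,-0.8,0,0,0,1,0,0,-0.9,0,0,0]'; python3 -m crank '[1,0,-0.15,0,0,0,0,1,0,-0.35,0,0,0,0,1,0,-0.55,0,0,0,0,1,0,-0.75,0,0,0,0,1,0,-1,0,0,0,0]';  python3 -m crank '[1,-0.1,-0.2,0,0,0,0,1,-0.2,-0.4,0,0,0,0,1,-0.3,-0.6,0,0,0,0,1,-0.4,-0.8,0,0,0,0,1,-0.48,-1,0,0,0,0]'; python3 -m crank '[1,0,-0.2,0,0,0,0,1,0,-0.4,0,0,0,0,1,0,-0.6,0,0,0,0,1,0,-0.8,0,0,0,0,1,0,-1,0,0,0,0]'
python3 - <<'E'
from h import *
to(.494,-.39,.038,np.pi)
overlay(get_image("side"),"s3",[],(200,60,520,400),1.8)
E
```

```text
t: 6.8
eef_pos: [0.4458, -0.0737, 0.1138]
tcp_rot: [-3.141, 0.002, -3.142]
wrist_force: [1.0, -0.6, -2.1]
grip_width: 0.0544
t: 7.22
eef_pos: [0.4445, -0.1739, 0.1113]
tcp_rot: [3.141, -0.001, -3.141]
wrist_force: [-0.4, -0.5, -3.0]
grip_width: 0.0543
t: 7.63
eef_pos: [0.4932, -0.2744, 0.1111]
tcp_rot: [3.141, -0.001, 3.142]
wrist_force: [-0.1, -0.6, -2.4]
grip_width: 0.0544
t: 8.05
eef_pos: [0.4926, -0.3742, 0.1109]
tcp_rot: [3.141, -0.001, 3.142]
wrist_force: [1.1, 0.2, -3.1]
grip_width: 0.0543
pos [ 0.4926 -0.3742  0.1109] rot [ 3.141e+00 -1.000e-03  3.142e+00] shift [-0.015 -0.159  0.729] turn [ 0.0001 -0.0002 -0.    ] t 8.05 w 0.0543 F [ 1.1  0.2 -3.1] q [-0.687  0.393  1.941  0.     0.809 -2.258]
```

View pics/s3.png

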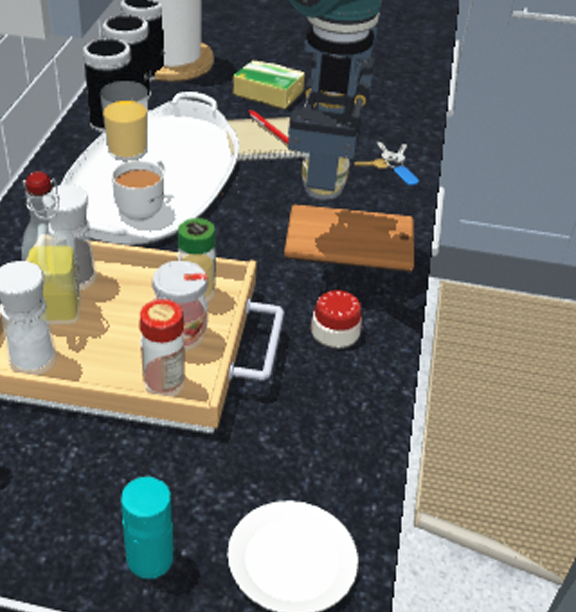

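```bash
python3 -m crank '[1,-0.015,-0.16,0,0,0,0,1,-0.015,-0.16,0.2,0,0,0,1,-0.015,-0.16,0.4,0,0,0,1,-0.015,-0.16,0.58,0,0,0,1,-0.015,-0.16,0.66,0,0,0]';  python3 -m crank '[1,0,0,0.04,0,0,0,1,0,0,0.08,0,0,0,1,0,0,0.08,0,0,0,-1,0,0,0.08,0,0,0,-1,0,0,0.08,0,0,0]'; python3 -m crank '[-1,0,0,0,0,0,0,-1,0,0,0,0,0,0,-1,0,0,0,0,0,0,-1,0,0,-0.3,0,0,0,-1,0,0,-0.6,0,0,0]'
python3 - <<'E'
from h import *
to(.4442,-.2084,.13,np.pi)
overlay(get_image("side"),"s4",[],(200,60,520,400),1.8)
E
```

```text
t: 8.52
eef_pos: [0.4935, -0.3888, 0.0431]
tcp_rot: [3.139, -0.003, -3.141]
wrist_force: [-0.0, -0.3, -3.3]
grip_width: 0.0541
t: 8.93
eef_pos: [0.4952, -0.39, 0.039]
tcp_rot: [-3.141, 0.001, -3.142]
wrist_force: [0.2, 0.3, 0.6]
grip_width: 0.0647
t: 9.35
eef_pos: [0.4936, -0.3887, 0.0974]
tcp_rot: [3.139, -0.003, -3.142]
wrist_force: [-0.5, -0.2, 0.9]
grip_width: 0.0908
pos [ 0.4936 -0.3887  0.0974] rot [ 3.139e+00 -3.000e-03 -3.142e+00] shift [ 0.495  1.804 -0.321] turn [ 0.0003 -0.0004  0.    ] t 9.35 w 0.0908 F [-0.5 -0.2  0.9] q [-0.704  0.426  1.923 -0.     0.796 -2.275]
```

View pics/s4.png

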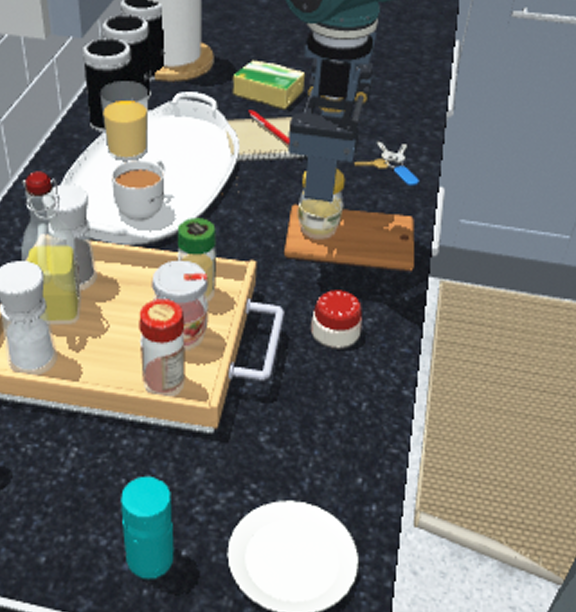

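```bash
python3 -m crank '[-1,0,0,-0.15,0,0,0,-1,0,0,-0.3,0,0,0,-1,0.1,0.2,-0.4,0,0,0,-1,0.25,0.5,-0.4,0,0,0,-1,0.4,0.8,-0.4,0,0,0]'; python3 -m crank '[-1,0,0.25,0,0,0,0,-1,0.04,0.5,0,0,0,0,-1,0.09,0.75,0,0,0,0,-1,0.09,1,0,0,0,0,-1,0.09,1,0,0,0,0]'
python3 - <<'E'
from h import *
to(.4442,-.2084,.008,np.pi)
E
```

```text
t: 9.82
eef_pos: [0.4542, -0.3091, 0.1385]
tcp_rot: [-3.141, 0.001, 3.141]
wrist_force: [0.4, 0.8, -0.0]
grip_width: 0.0915
t: 10.23
eef_pos: [0.4445, -0.2064, 0.1377]
tcp_rot: [3.141, -0.001, -3.14]
wrist_force: [0.6, -0.0, -1.0]
grip_width: 0.091
pos [ 0.4445 -0.2064  0.1377] rot [ 3.141e+00 -1.000e-03 -3.140e+00] shift [ 1.000e-03 -2.200e-02  1.297e+00] turn [ 0.0002 -0.0002  0.0002] t 10.23 w 0.091 F [ 0.6 -0.  -1. ] q [-0.482  0.165  2.187  0.     0.791 -2.055]
```

```bash
python3 -m crank '[-1,0,-0.02,0.2,0,0,0,-1,0,-0.02,0.4,0,0,0,-1,0,-0.02,0.6,0,0,0,-1,0,-0.02,0.8,0,0,0,-1,0,-0.02,0.9,0,0,0]'; python3 -m crank '[-1,0,0,0.15,0,0,0,-1,0,0,0.3,0,0,0,-1,0,0,0.36,0,0,0,-1,0,0,0.38,0,0,0,-1,0,0,0.38,0,0,0]'
python3 - <<'E'
from h import *
to(.4442,-.2084,.008,np.pi)
overlay(get_image("side"),"s5",[],(200,60,520,400),1.8)
E
```

```text
t: 10.65
eef_pos: [0.4448, -0.2114, 0.0461]
tcp_rot: [3.141, -0.002, 3.142]
wrist_force: [0.4, 0.5, -0.4]
grip_width: 0.0914
t: 11.07
eef_pos: [0.4456, -0.2117, 0.01]
tcp_rot: [3.141, -0.0, -3.142]
wrist_force: [0.2, -0.4, 0.3]
grip_width: 0.0913
pos [ 0.4456 -0.2117  0.01  ] rot [ 3.141 -0.    -3.142] shift [0.014 0.033 0.02 ] turn [ 0.     -0.0001  0.    ] t 11.07 w 0.0913 F [ 0.2 -0.4  0.3] q [-0.491  0.419  2.194 -0.     0.529 -2.061]
```

View pics/s5.png

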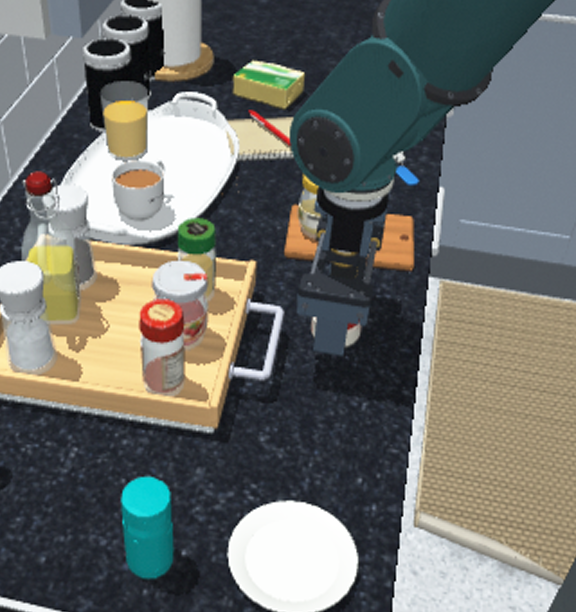

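```bash
python3 -m crank '[-1,0.01,0.03,0.015,0,0,0,-1,0.01,0.03,0.015,0,0,0,1,0.01,0.03,0.015,0,0,0,1,0.01,0.03,0.015,0,0,0,1,0.01,0.03,0.015,0,0,0]'; python3 -m crank '[1,0,0,0,0,0,0,1,0,0,0,0,0,0,1,0,0,0,0,0,0,1,0,0,0,0,0,0,1,0,0,0,0,0,0]'
python3 - <<'E'
from h import *
to(.4085,-.397,.024,np.pi)
E
```

```text
t: 11.53
eef_pos: [0.4448, -0.2087, 0.0087]
tcp_rot: [-3.141, 0.0, -3.141]
wrist_force: [0.2, -0.4, 0.3]
grip_width: 0.0744
t: 11.95
eef_pos: [0.4447, -0.2086, 0.0085]
tcp_rot: [-3.141, 0.0, -3.142]
wrist_force: [-0.0, -1.0, 0.7]
grip_width: 0.0564
pos [ 0.4447 -0.2086  0.0085] rot [-3.141  0.    -3.142] shift [ 0.362 -1.884 -0.155] turn [-0.  0.  0.] t 11.95 w 0.0564 F [-0.  -1.   0.7] q [-0.486  0.42   2.198 -0.     0.523 -2.057]
```

```bash
python3 -m crank '[1,0,0,-0.1,0,0,0,1,0,0,-0.25,0,0,0,1,0,0,-0.4,0,0,0,1,0,0,-0.6,0,0,0,1,0,0,-0.8,0,0,0]'; python3 -m crank '[1,0.1,-0.1,0,0,0,0,1,0.2,-0.25,0,0,0,0,1,0.3,-0.45,0,0,0,0,1,0.36,-0.65,0,0,0,0,1,0.36,-0.9,0,0,0,0]';  python3 -m crank '[1,0,-0.2,0,0,0,0,1,0,-0.4,0,0,0,0,1,0,-0.6,0,0,0,0,1,0,-0.8,0,0,0,0,1,0,-0.97,0,0,0,0]'
python3 - <<'E'
from h import *
to(.4085,-.397,.024,np.pi)
E
```

```text
t: 12.37
eef_pos: [0.4442, -0.2083, 0.0896]
tcp_rot: [3.141, -0.001, -3.142]
wrist_force: [-0.2, -0.6, -1.5]
grip_width: 0.0565
t: 12.78
eef_pos: [0.4072, -0.2985, 0.0889]
tcp_rot: [3.141, -0.001, -3.141]
wrist_force: [0.8, -0.4, -1.4]
grip_width: 0.0565
t: 13.2
eef_pos: [0.4084, -0.3968, 0.089]
tcp_rot: [-3.141, 0.0, 3.141]
wrist_force: [0.7, 0.1, -1.5]
grip_width: 0.0563
pos [ 0.4084 -0.3968  0.089 ] rot [-3.141  0.     3.141] shift [-0.    -0.002  0.65 ] turn [-0.  0. -0.] t 13.2 w 0.0563 F [ 0.7  0.1 -1.5] q [-0.812  0.361  2.045  0.     0.735 -2.382]
```

```bash
python3 -m crank '[1,0,0,0.2,0,0,0,1,0,0,0.4,0,0,0,1,0,0,0.55,0,0,0,1,0,0,0.62,0,0,0,1,0,0,0.65,0,0,0]';  python3 -m crank '[1,0,0,0,0,0,0,1,0,0,0,0,0,0,-1,0,0,0,0,0,0,-1,0,0,0,0,0,0,-1,0,0,0,0,0,0]'; python3 -m crank '[-1,0,0,0,0,0,0,-1,0,0,-0.1,0,0,0,-1,0,0,-0.4,0,0,0,-1,0,0,-0.7,0,0,0,-1,0,0,-0.9,0,0,0]'
python3 - <<'E'
from h import *
to(.4061,-.17,.13,np.pi/2)
overlay(get_image("side"),"s6",[],(200,60,520,400),1.8)
E
```

```text
t: 13.62
eef_pos: [0.4082, -0.3951, 0.0227]
tcp_rot: [3.14, -0.001, -3.142]
wrist_force: [-0.5, 0.0, -0.2]
grip_width: 0.0566
t: 14.03
eef_pos: [0.409, -0.3959, 0.0241]
tcp_rot: [-3.141, 0.001, -3.142]
wrist_force: [0.7, 0.3, 0.5]
grip_width: 0.0736
t: 14.45
eef_pos: [0.4091, -0.3961, 0.1165]
tcp_rot: [-3.14, 0.001, -3.142]
wrist_force: [0.9, -1.1, 0.5]
grip_width: 0.0914
pos [ 0.4091 -0.3961  0.1165] rot [-3.140e+00  1.000e-03 -3.142e+00] shift [ 0.03   2.261 -0.138] turn [-0.      0.0003  0.25  ] t 14.45 w 0.0914 F [ 0.9 -1.1  0.5] q [-0.81   0.316  2.041 -0.     0.783 -2.381]
```

View pics/s6.png

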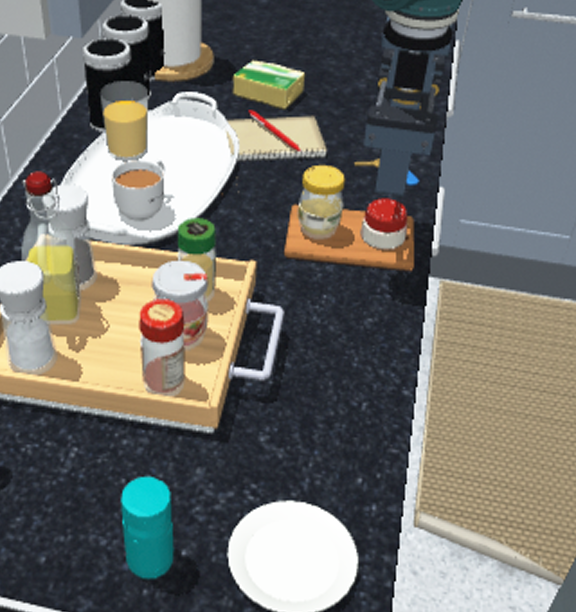

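```bash
cat > kin.py <<'E'
import numpy as np
from scipy.optimize import least_squares
D=np.array([[.379,1.734,.2556,.6516,.2138],[.23,1.934,.2873,.5307,.2139],[-.054,2.246,.437,.031,.2141],[.111,2.267,.4427,-.0724,.1318],[.318,2.277,.4458,-.0737,.035],[.347,2.276,.4452,-.0736,.022],[.393,1.941,.4926,-.3742,.1109],[.426,1.923,.4936,-.3887,.0974],[.165,2.187,.4445,-.2064,.1377],[.419,2.194,.4456,-.2117,.01],[.316,2.041,.4091,-.3961,.1165],[.361,2.045,.4084,-.3968,.089]])
r=np.hypot(D[:,2],D[:,3]); z=D[:,4]; A=D[:,0]; B=D[:,0]+D[:,1]
# linear: r=a+p sinA+q cosA+s sinB+u cosB ; z=c+p cosA - q sinA + s cosB - u sinB
o=np.ones_like(A); O=0*o
M=np.r_[np.c_[o,O,np.sin(A),np.cos(A),np.sin(B),np.cos(B)],np.c_[O,o,np.cos(A),-np.sin(A),np.cos(B),-np.sin(B)]]
P,res,_,sv=np.linalg.lstsq(M,np.r_[r,z],rcond=None)
def fk(A,B): 
    return np.array([P[0]+P[2]*np.sin(A)+P[3]*np.cos(A)+P[4]*np.sin(B)+P[5]*np.cos(B),P[1]+P[2]*np.cos(A)-P[3]*np.sin(A)+P[4]*np.cos(B)-P[5]*np.sin(B)])
def ik(r,z):
    s=least_squares(lambda q:fk(*q)-[r,z],[.3,2.6]); return s.x,np.abs(s.fun).max()
if __name__=="__main__":
    print(P.round(4),sv.round(3),np.abs(M@P-np.r_[r,z]).max())
    for rr in (.41,.42,.43,.44,.45):
        for zz in (.02,.026,.04,.06):
            (a,b),e=ik(rr,zz); print(rr,zz,"q2 %.3f q3 %.3f q5 %.3f e %.4f"%(a,b-a,np.pi-b,e))
E
python3 kin.py
```

```text
[ 4.000e-04  4.920e-02  5.498e-01 -0.000e+00  6.034e-01  4.050e-02] [5.975 5.975 0.43  0.43  0.337 0.337] 0.0006506988722680407
0.41 0.02 q2 0.306 q3 2.353 q5 0.482 e 0.0000
0.41 0.026 q2 0.291 q3 2.354 q5 0.496 e 0.0000
0.41 0.04 q2 0.257 q3 2.355 q5 0.530 e 0.0000
0.41 0.06 q2 0.208 q3 2.355 q5 0.579 e 0.0000
0.42 0.02 q2 0.318 q3 2.334 q5 0.490 e 0.0000
0.42 0.026 q2 0.303 q3 2.335 q5 0.504 e 0.0000
0.42 0.04 q2 0.269 q3 2.336 q5 0.537 e 0.0000
0.42 0.06 q2 0.221 q3 2.336 q5 0.584 e 0.0000
0.43 0.02 q2 0.329 q3 2.316 q5 0.497 e 0.0000
0.43 0.026 q2 0.314 q3 2.316 q5 0.511 e 0.0000
0.43 0.04 q2 0.281 q3 2.317 q5 0.543 e 0.0000
0.43 0.06 q2 0.234 q3 2.317 q5 0.590 e 0.0000
0.44 0.02 q2 0.340 q3 2.297 q5 0.505 e 0.0000
0.44 0.026 q2 0.326 q3 2.298 q5 0.518 e 0.0000
0.44 0.04 q2 0.293 q3 2.299 q5 0.550 e 0.0000
0.44 0.06 q2 0.248 q3 2.299 q5 0.595 e 0.0000
0.45 0.02 q2 0.351 q3 2.278 q5 0.513 e 0.0000
0.45 0.026 q2 0.337 q3 2.279 q5 0.526 e 0.0000
0.45 0.04 q2 0.305 q3 2.280 q5 0.557 e 0.0000
0.45 0.06 q2 0.261 q3 2.280 q5 0.601 e 0.0000
```

```bash
python3 -m crank '[-1,0,0.1,-0.15,0,0,0.016,-1,0,0.25,-0.3,0,0,0.033,-1,0,0.45,-0.4,0,0,0.049,-1,0,0.65,-0.4,0,0,0.066,-1,0,0.8,-0.4,0,0,0.082]'
python3 - <<'E'
from h import *
to(.47,-.157,.15,np.pi/2+.035)
E
```

```text
t: 14.92
eef_pos: [0.4087, -0.3146, 0.1546]
tcp_rot: [-3.141, 0.001, 2.621]
wrist_force: [-0.1, -0.3, -0.2]
grip_width: 0.0915
pos [ 0.4087 -0.3146  0.1546] rot [-3.141e+00  1.000e-03  2.621e+00] shift [0.252 1.672 0.046] turn [1.000e-04 2.000e-04 1.616e-01] t 14.92 w 0.0915 F [-0.1 -0.3 -0.2] q [-0.701  0.175  2.134  0.     0.831 -1.752]
```

```bash
python3 -m crank '[-1,0.03,0.2,0,0,0,0.016,-1,0.06,0.4,0,0,0,0.033,-1,0.1,0.6,0,0,0,0.049,-1,0.13,0.8,0,0,0,0.066,-1,0.15,0.95,0,0,0,0.082]'
python3 - <<'E'
from h import *
to(.47,-.157,.15,np.pi/2+.035)
E
```

```text
t: 15.33
eef_pos: [0.4426, -0.2242, 0.154]
tcp_rot: [3.141, 0.0, 2.106]
wrist_force: [0.1, 0.3, 0.5]
grip_width: 0.0916
pos [ 0.4426 -0.2242  0.154 ] rot [3.141 0.    2.106] shift [0.438 0.578 0.04 ] turn [0.0001 0.     0.0796] t 15.33 w 0.0916 F [0.1 0.3 0.5] q [-0.516  0.146  2.171  0.     0.824 -1.051]
```

```bash
python3 -m crank '[-0.54,0.44,0.4,0,0,0,0.016,-0.54,0.44,0.4,0,0,0,0.033,-0.54,0.44,0.4,0,0,0,0.049,-0.54,0.44,0.4,0,0,0,0.066,-0.54,0.44,0.4,0,0,0,0.0796]'
python3 - <<'E'
from h import *
to(.486,-.157,.018,np.pi/2+.035)
d=get_image("side")
for p in [(355.9,232.3),(350,268.2)]: print(unproj(d,*p,.037))
overlay(d,"s7",[],(180,60,520,400),1.8)
overlay(get_image("top"),"t7",[],(150,180,490,400),2.35)
E
```

```text
t: 15.75
eef_pos: [0.4542, -0.1667, 0.154]
tcp_rot: [3.141, 0.0, 1.606]
wrist_force: [0.9, 0.0, -0.3]
grip_width: 0.0705
pos [ 0.4542 -0.1667  0.154 ] rot [3.141 0.    1.606] shift [0.086 0.321 1.36 ] turn [0.0001 0.     0.0001] t 15.75 w 0.0705 F [ 0.9  0.  -0.3] q [-0.4    0.126  2.194 -0.     0.821 -0.436]
[ 0.50800417 -0.19226486  0.037     ]
[ 0.49931788 -0.08551066  0.037     ]
```

View pics/s7.png

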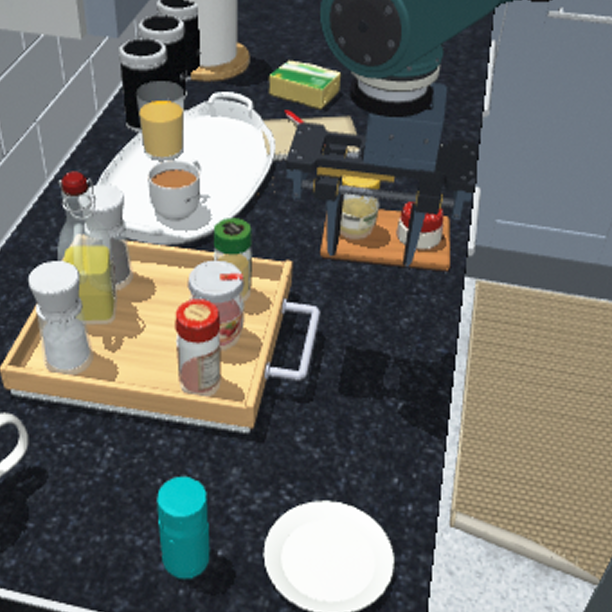

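View pics/t7.png

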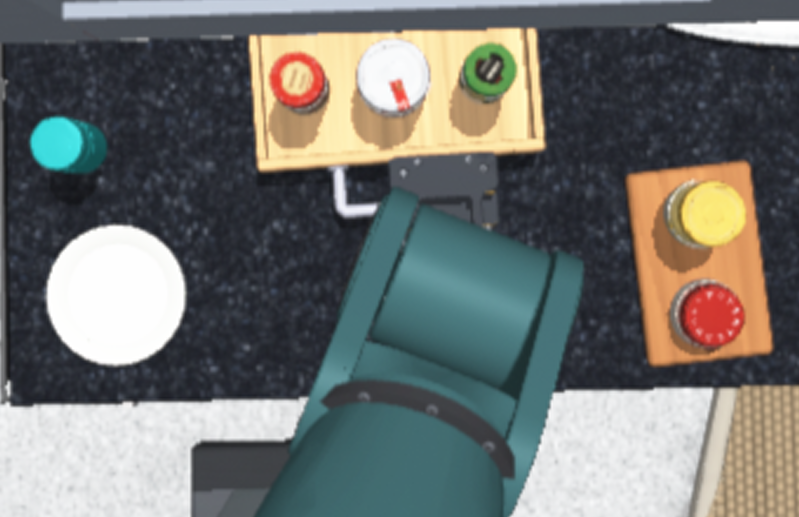

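```bash
python3 -m crank '[-0.54,0.086,0.1,0,0,0,0,-0.54,0.086,0.2,0,0,0,0,-0.54,0.086,0.305,0,0,0,0,-0.54,0.086,0.305,0.2,0,0,0,-0.54,0.086,0.305,0.4,0,0,0]';python3 -m crank '[-0.54,0,0,0.15,0,0,0,-0.54,0,0,0.3,0,0,0,-0.54,0,0,0.4,0,0,0,-0.54,0,0,0.4,0,0,0,-0.54,0,0,0.4,0,0,0]'
python3 - <<'E'
from h import *
to(.4845,-.157,.018,np.pi/2+.035)
overlay(get_image("side"),"s8",[],(180,60,520,400),1.8)
overlay(get_image("top"),"t8",[],(150,180,490,400),2.35)
E
```

```text
t: 16.27
eef_pos: [0.4866, -0.1577, 0.1139]
tcp_rot: [3.139, 0.001, 1.613]
wrist_force: [-0.8, -0.3, -0.1]
grip_width: 0.0702
t: 16.68
eef_pos: [0.4845, -0.1573, 0.0733]
tcp_rot: [-3.141, -0.0, 1.612]
wrist_force: [-0.2, 0.2, -0.1]
grip_width: 0.0701
pos [ 0.4845 -0.1573  0.0733] rot [-3.141 -0.     1.612] shift [0.003 0.001 0.553] turn [-0.0001 -0.      0.001 ] t 16.68 w 0.0701 F [-0.2  0.2 -0.1] q [-0.36   0.311  2.165  0.     0.667 -0.401]
```

View pics/s8.png

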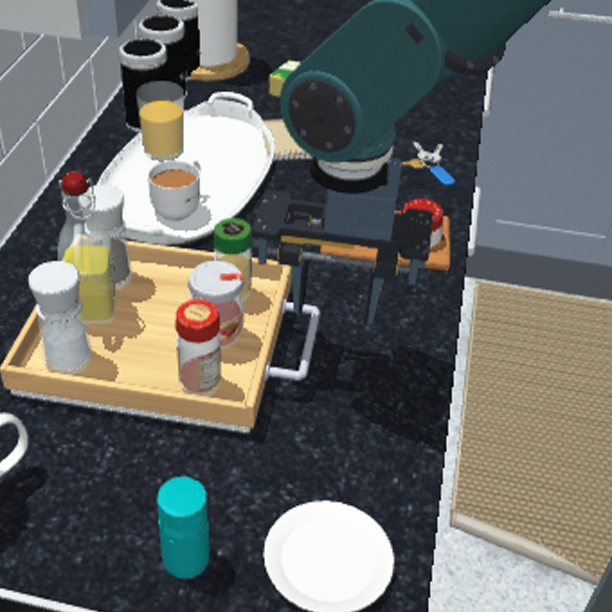

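```bash
python3 -m crank '[-0.54,0,0,0.1,0,0,0,-0.54,0,0,0.2,0,0,0,-0.54,0,0,0.3,0,0,0,-0.54,0,0,0.4,0,0,0,-0.54,0,0,0.4,0,0,0]'
python3 - <<'E'
from h import *
to(.4845,-.157,.018,np.pi/2+.035)
E
```

```text
t: 17.2
eef_pos: [0.4829, -0.1569, 0.0312]
tcp_rot: [-3.139, -0.001, 1.611]
wrist_force: [-0.3, -0.6, -1.0]
grip_width: 0.0701
pos [ 0.4829 -0.1569  0.0312] rot [-3.139e+00 -1.000e-03  1.611e+00] shift [-0.002  0.016  0.132] turn [-0.0004 -0.0002  0.0008] t 17.2 w 0.0701 F [-0.3 -0.6 -1. ] q [-0.36   0.392  2.167 -0.     0.585 -0.4  ]
```

```bash
python3 -m crank '[-0.54,0,0,0.05,0,0,0,-0.54,0,0,0.1,0,0,0,-0.54,0,0,0.15,0,0,0,-0.54,0,0,0.15,0,0,0,-0.54,0,0,0.15,0,0,0]'
python3 - <<'E'
from h import *
to(.4845,-.157,.018,np.pi/2+.035)
overlay(get_image("side"),"s9",[],(180,60,520,400),1.8)
E
```

```text
t: 17.62
eef_pos: [0.484, -0.1573, 0.0182]
tcp_rot: [-3.141, -0.0, 1.611]
wrist_force: [0.2, -0.3, -1.3]
grip_width: 0.0702
pos [ 0.484  -0.1573  0.0182] rot [-3.141 -0.     1.611] shift [0.003 0.005 0.002] turn [-0.0001 -0.      0.0008] t 17.62 w 0.0702 F [ 0.2 -0.3 -1.3] q [-0.36   0.419  2.165 -0.     0.558 -0.4  ]
```

View pics/s9.png

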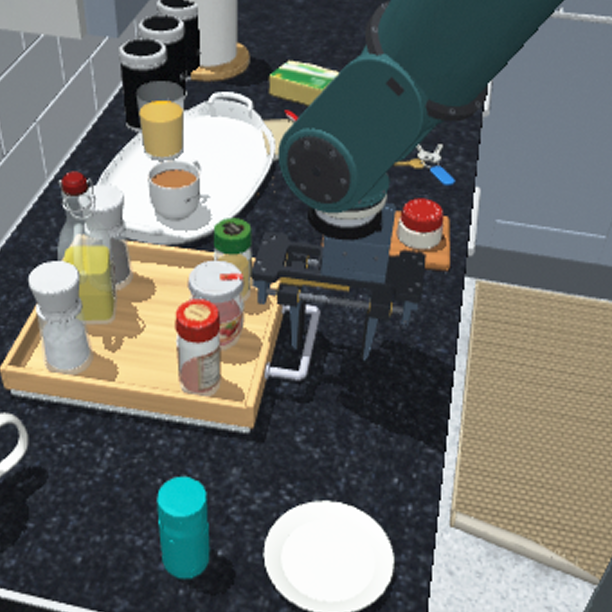

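```bash
python3 -m crank '[-0.54,0,-0.03,0,0,0,0,-0.54,0,-0.06,0,0,0,0,-0.54,0,-0.09,0,0,0,0,-0.54,0,-0.12,0,0,0,0,-0.54,0,-0.16,0,0,0,0]';python3 -m crank '[-0.54,0,-0.05,0,0,0,0,-0.54,0,-0.1,0,0,0,0,-0.54,0,-0.15,0,0,0,0,-0.54,0,-0.2,0,0,0,0,-0.54,0,-0.25,0,0,0,0]'
python3 - <<'E'
from h import *
to(.372,-.161,.018,np.pi/2+.035)
overlay(get_image("side"),"s10",[],(180,60,520,400),1.8)
E
```

```text
t: 18.08
eef_pos: [0.4684, -0.1582, 0.0187]
tcp_rot: [3.141, 0.0, 1.611]
wrist_force: [3.4, -0.1, -0.3]
grip_width: 0.0706
t: 18.5
eef_pos: [0.4428, -0.1592, 0.0185]
tcp_rot: [3.141, 0.0, 1.611]
wrist_force: [3.4, -0.4, 1.6]
grip_width: 0.0706
pos [ 0.4428 -0.1592  0.0185] rot [3.141 0.    1.611] shift [ 0.01  -0.708  0.005] turn [0.0001 0.     0.0008] t 18.5 w 0.0706 F [ 3.4 -0.4  1.6] q [-0.395  0.376  2.239 -0.     0.526 -0.435]
```

View pics/s10.png

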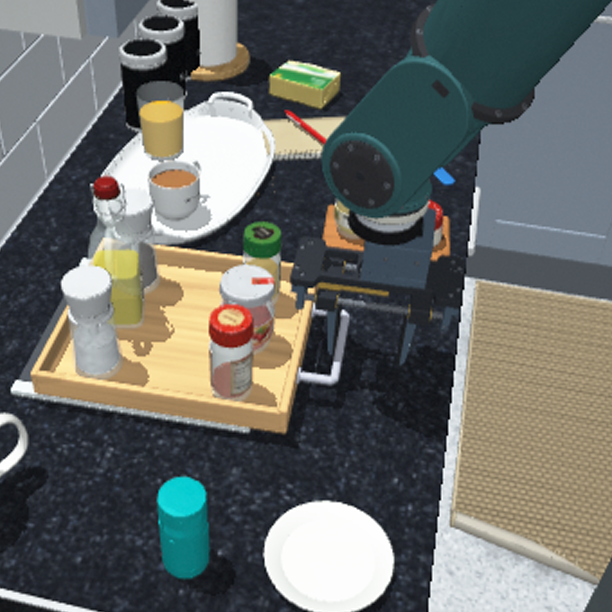

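```bash
python3 -m crank '[-0.54,0,-0.05,0,0,0,0,-0.54,0,-0.1,0,0,0,0,-0.54,0,-0.15,0,0,0,0,-0.54,0,-0.2,0,0,0,0,-0.54,0,-0.25,0,0,0,0]'; python3 -m crank '[-0.54,0,-0.05,0,0,0,0,-0.54,0,-0.1,0,0,0,0,-0.54,0,-0.15,0,0,0,0,-0.54,0,-0.2,0,0,0,0,-0.54,0,-0.25,0,0,0,0]'; python3 -m crank '[-0.54,0,-0.03,0,0,0,0,-0.54,0,-0.06,0,0,0,0,-0.54,0,-0.09,0,0,0,0,-0.54,0,-0.12,0,0,0,0,-0.54,0,-0.15,0,0,0,0]';  python3 - <<'E'
from h import *
to(.372,-.161,.018,np.pi/2+.035)
E
```

```text
t: 18.97
eef_pos: [0.4177, -0.1601, 0.0184]
tcp_rot: [-3.142, 0.0, 1.611]
wrist_force: [2.5, -1.8, -1.5]
grip_width: 0.0703
t: 19.38
eef_pos: [0.3928, -0.1611, 0.0184]
tcp_rot: [3.142, 0.0, 1.611]
wrist_force: [3.0, -0.7, -1.3]
grip_width: 0.0703
t: 19.8
eef_pos: [0.3779, -0.1616, 0.0184]
tcp_rot: [-3.142, -0.0, 1.611]
wrist_force: [2.8, 0.5, -1.8]
grip_width: 0.0701
pos [ 0.3779 -0.1616  0.0184] rot [-3.142 -0.     1.611] shift [ 0.009 -0.059  0.004] turn [-0.     -0.      0.0009] t 19.8 w 0.0701 F [ 2.8  0.5 -1.8] q [-0.461  0.312  2.351  0.     0.479 -0.501]
```

```bash
python3 -m crank '[-0.54,0,-0.02,0,0,0,0,-0.54,0,-0.04,0,0,0,0,-0.54,0,-0.06,0,0,0,0,-0.54,0,-0.08,0,0,0,0,-0.54,0,-0.1,0,0,0,0]'; python3 -m crank '[-0.54,0,-0.01,0,0,0,0,-0.54,0,-0.02,0,0,0,0,-0.54,0,-0.03,0,0,0,0,-0.54,0,-0.03,0,0,0,0,-0.54,0,-0.03,0,0,0,0]';  python3 - <<'E'
from h import *
to(.372,-.161,.018,np.pi/2+.035)
d=get_image("top")
overlay(get_image("side"),"s11",[],(180,60,520,400),1.8)
overlay(d,"t11",[],(150,180,490,400),2.35)
E
```

```text
t: 20.22
eef_pos: [0.3681, -0.1621, 0.0184]
tcp_rot: [3.142, 0.0, 1.611]
wrist_force: [1.4, -0.7, -1.6]
grip_width: 0.0702
t: 20.63
eef_pos: [0.3677, -0.1628, 0.0188]
tcp_rot: [3.137, 0.002, 1.611]
wrist_force: [21.9, 7.7, -15.0]
grip_width: 0.0699
pos [ 0.3677 -0.1628  0.0188] rot [3.137e+00 2.000e-03 1.611e+00] shift [0.016 0.043 0.008] turn [0.0007 0.0003 0.0008] t 20.63 w 0.0699 F [ 21.9   7.7 -15. ] q [-4.75e-01  3.00e-01  2.37e+00  2.00e-03  4.67e-01 -5.17e-01]
```

View pics/t11.png

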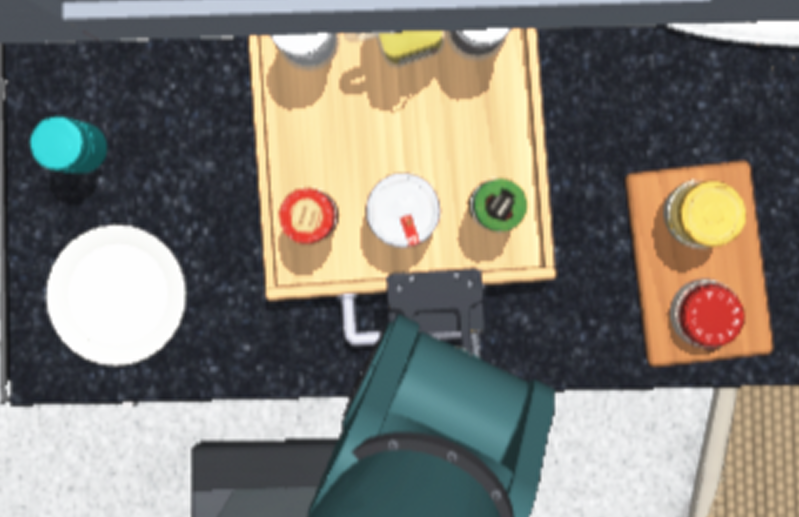

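```bash
python3 -m crank '[-0.54,0,0.04,0,0,0,0,-0.54,0,0.1,0,0,0,0,-0.54,0,0.1,0,0,0,0,-0.54,0,0.1,-0.1,0,0,0,-0.54,0,0.1,-0.3,0,0,0]'; python3 -m crank '[-1,0,0,-0.2,0,0,0,-1,0,0,-0.4,0,0,0,-1,0,0,-0.6,0,0,0,-1,0,0,-0.8,0,0,0,-1,0,0,-1,0,0,0]'
python3 - <<'E'
from h import *
d=get_image("top"); im=d["image"]
hsv=cv2.cvtColor(im,cv2.COLOR_RGB2HSV); H,S,V=[hsv[...,i].astype(int) for i in range(3)]
def blob(m,x0,y0,x1,y1):
    k=np.zeros_like(m); k[y0:y1,x0:x1]=m[y0:y1,x0:x1]
    n,l,st,c=cv2.connectedComponentsWithStats(k.astype(np.uint8)); i=1+np.argmax(st[1:,4])
    cs,_=cv2.findContours((l==i).astype(np.uint8),cv2.RETR_EXTERNAL,cv2.CHAIN_APPROX_NONE)
    return cv2.fitEllipse(cv2.convexHull(cs[0]))
red=(S>130)&((H<8)|(H>172))&(V>80)
for n,m,b,z in [("jam",(S<50)&(V>110),(302,250,342,290),.112),("red",red,(262,255,297,290),.128),("green",(S>90)&(H>40)&(H<80),(345,250,380,285),.121)]:
    (u,v),ax,a=blob(m,*b); print(n,u,v,np.round(ax,1),unproj(d,u,v,z).round(4))
to(.50,-.135,.2,np.pi/2+.035)
overlay(get_image("side"),"s12",[],(180,60,520,400),1.8)
overlay(d,"t12",[],(150,180,490,400),2.35)
E
```

```text
t: 21.15
eef_pos: [0.3736, -0.161, 0.0472]
tcp_rot: [-3.138, -0.002, 1.611]
wrist_force: [-0.6, -0.0, -1.4]
grip_width: 0.0702
t: 21.57
eef_pos: [0.3746, -0.1615, 0.1493]
tcp_rot: [-3.141, -0.0, 1.611]
wrist_force: [2.0, 0.1, -0.2]
grip_width: 0.0914
jam 320.84130859375 268.97882080078125 [31.1 31.3] [ 0.5052 -0.1348  0.112 ]
red 279.92718505859375 271.6006164550781 [23.2 23.3] [ 0.5024 -0.058   0.128 ]
green 362.2652893066406 266.8356628417969 [21.6 21.9] [ 0.5071 -0.2129  0.121 ]
pos [ 0.3763 -0.1623  0.1524] rot [3.139e+00 2.000e-03 1.611e+00] shift [ 0.223  1.248 -0.473] turn [0.0004 0.0002 0.0008] t 21.62 w 0.0912 F [ 3.8 -3.2  2.7] q [-4.640e-01  2.000e-03  2.333e+00 -0.000e+00  8.040e-01 -5.040e-01]
```

View pics/s12.png

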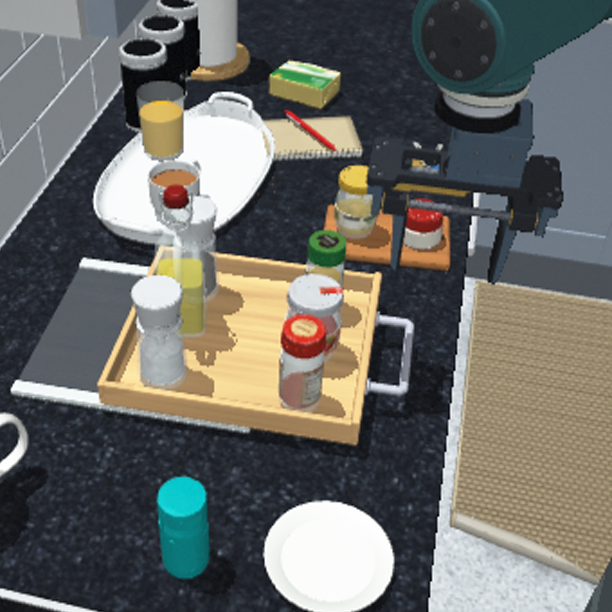

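View pics/t12.png

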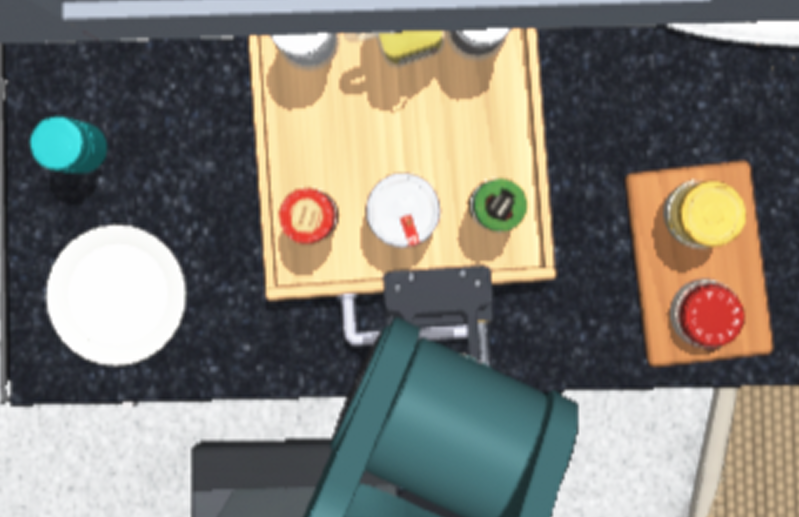

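```bash
python3 -m crank '[-0.8,0.05,0.1,0,0,0,0,-0.8,0.1,0.3,0,0,0,0,-0.8,0.15,0.5,0,0,0,0,-0.8,0.2,0.7,0,0,0,0,-0.8,0.2,0.9,0,0,0,0]'; python3 -m crank '[-0.8,0,0.15,0,0,0,0,-0.8,0,0.3,0,0,0,0,-0.8,0,0.38,0,0,0,0,-0.8,0,0.38,0,0,0,0,-0.8,0,0.38,0,0,0,0]'
python3 - <<'E'
from h import *
to(.5045,-.1348,.057,np.pi/2+.04)
E
```

```text
t: 22.08
eef_pos: [0.4649, -0.1367, 0.1468]
tcp_rot: [-3.139, -0.001, 1.611]
wrist_force: [-1.2, -0.8, -0.2]
grip_width: 0.0822
t: 22.5
eef_pos: [0.5017, -0.1362, 0.1473]
tcp_rot: [-3.14, -0.001, 1.611]
wrist_force: [-0.2, 0.5, -0.2]
grip_width: 0.0824
pos [ 0.5017 -0.1362  0.1473] rot [-3.140e+00 -1.000e-03  1.611e+00] shift [0.012 0.03  0.903] turn [-0.0003 -0.0001  0.0001] t 22.5 w 0.0824 F [-0.2  0.5 -0.2] q [-0.31   0.195  2.127 -0.     0.822 -0.35 ]
```

```bash
python3 -m crank '[-0.8,0.014,0.028,0.05,0,0,0,-0.8,0.014,0.028,0.1,0,0,0,-0.8,0.014,0.028,0.2,0,0,0,-0.8,0.014,0.028,0.25,0,0,0,-0.8,0.014,0.028,0.25,0,0,0]'
python3 - <<'E'
from h import *
to(.5045,-.1348,.057,np.pi/2+.04)
overlay(get_image("side"),"s13",[],(180,100,520,420),1.8)
E
```

```text
t: 22.92
eef_pos: [0.5039, -0.1349, 0.1218]
tcp_rot: [-3.139, -0.001, 1.611]
wrist_force: [-0.8, 0.3, -0.7]
grip_width: 0.0817
pos [ 0.5039 -0.1349  0.1218] rot [-3.139e+00 -1.000e-03  1.611e+00] shift [0.    0.007 0.648] turn [-0.0003 -0.0001  0.    ] t 22.92 w 0.0817 F [-0.8  0.3 -0.7] q [-0.306  0.24   2.131 -0.     0.772 -0.346]
```

View pics/s13.png

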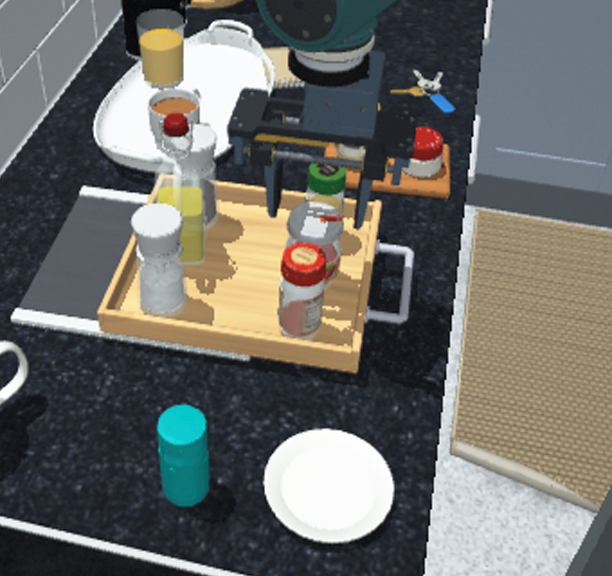

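```bash
python3 -m crank '[-0.8,0,0.005,0.15,0,0,0,-0.8,0,0.005,0.3,0,0,0,-0.8,0,0.005,0.45,0,0,0,-0.8,0,0.005,0.6,0,0,0,-0.8,0,0.005,0.65,0,0,0]';  python3 -m crank '[-0.8,0,0,0,0,0,0,1,0,0,0,0,0,0,1,0,0,0,0,0,0,1,0,0,0,0,0,0,1,0,0,0,0,0,0]';  python3 -m crank '[1,0,0,0,0,0,0,1,0,0,0,0,0,0,1,0,0,0,0,0,0,1,0,0,0,0,0,0,1,0,0,0,0,0,0]'
python3 - <<'E'
from h import *
to(.5045,-.1348,.057,np.pi/2+.04)
E
```

```text
t: 23.38
eef_pos: [0.5047, -0.1349, 0.0569]
tcp_rot: [-3.14, -0.001, 1.611]
wrist_force: [-1.1, 0.2, -1.4]
grip_width: 0.0822
t: 23.8
eef_pos: [0.5058, -0.1352, 0.0591]
tcp_rot: [3.141, 0.0, 1.611]
wrist_force: [0.0, -0.3, 2.8]
grip_width: 0.0598
t: 24.22
eef_pos: [0.5059, -0.1353, 0.0591]
tcp_rot: [3.141, 0.0, 1.611]
wrist_force: [-3.3, 1.0, 7.9]
grip_width: 0.0597
pos [ 0.5059 -0.1353  0.0591] rot [3.141 0.    1.611] shift [ 0.005 -0.014  0.021] turn [0.0001 0.0001 0.    ] t 24.22 w 0.0597 F [-3.3  1.   7.9] q [-0.306  0.355  2.139 -0.     0.647 -0.346]
```

```bash
python3 -m crank '[1,0,0,-0.05,0,0,0,1,0,0,-0.12,0,0,0,1,0,0,-0.2,0,0,0,1,0,0,-0.3,0,0,0,1,0,0,-0.4,0,0,0]';  python3 -m crank '[1,0,0,-0.1,0,0,0,1,0,0,-0.25,0,0,0,1,0,0,-0.4,0,0,0,1,0,0,-0.55,0,0,0,1,0,0,-0.7,0,0,0]'
python3 - <<'E'
from h import *
to(.436,-.135,.17,np.pi/2+.04)
overlay(get_image("side"),"s14",[],(180,60,520,400),1.8)
E
```

```text
t: 24.63
eef_pos: [0.5056, -0.1351, 0.0996]
tcp_rot: [3.141, 0.0, 1.611]
wrist_force: [-0.1, 0.1, -1.9]
grip_width: 0.0595
t: 25.05
eef_pos: [0.5055, -0.1351, 0.17]
tcp_rot: [3.141, 0.0, 1.611]
wrist_force: [-0.2, 0.6, -2.8]
grip_width: 0.0598
pos [ 0.5055 -0.1351  0.17  ] rot [3.141 0.    1.611] shift [ 0.029 -0.695 -0.   ] turn [0.0001 0.     0.    ] t 25.05 w 0.0598 F [-0.2  0.6 -2.8] q [-0.306  0.163  2.113 -0.     0.865 -0.346]
```

View pics/s14.png

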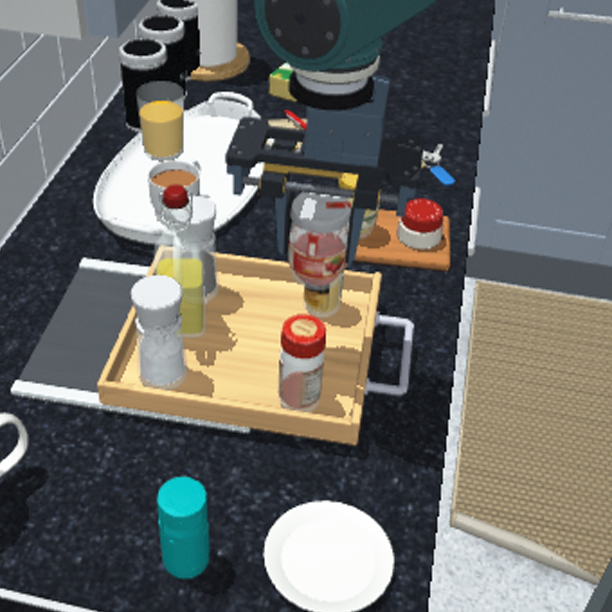

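```bash
python3 -m crank '[1,0,-0.1,-0.03,0,0,0,1,0,-0.25,-0.06,0,0,0,1,0,-0.4,-0.1,0,0,0,1,0,-0.55,-0.12,0,0,0,1,0,-0.68,-0.12,0,0,0]'; python3 -m crank '[1,0.1,0,0,0,0,0,1,0.25,0,0,0,0,0,1,0.45,0,0,0,0,0,1,0.7,0,0,0,0,0,1,0.95,0,0,0,0,0]'; python3 -m crank '[1,0.2,0,0,0,0,0,1,0.4,0,0,0,0,0,1,0.6,0,0,0,0,0,1,0.8,0,0,0,0,0,1,0.95,0,0,0,0,0]'
python3 - <<'E'
from h import *
to(.437,.1185,.0451,np.pi/2+.04)
d=get_image("side"); crop(d,"sau",310,320,420,420,6)
E
```

```text
t: 25.52
eef_pos: [0.4359, -0.1377, 0.1802]
tcp_rot: [-3.141, -0.0, 1.611]
wrist_force: [-0.6, -0.3, -2.0]
grip_width: 0.0596
t: 25.93
eef_pos: [0.4331, -0.0419, 0.1801]
tcp_rot: [-3.141, -0.0, 1.61]
wrist_force: [0.6, -0.5, -2.5]
grip_width: 0.0596
t: 26.35
eef_pos: [0.4293, 0.0534, 0.1801]
tcp_rot: [-3.141, -0.0, 1.611]
wrist_force: [0.7, 0.4, -3.1]
grip_width: 0.0598
pos [0.4293 0.0534 0.1801] rot [-3.141 -0.     1.611] shift [0.647 0.104 1.35 ] turn [-0.0001 -0.      0.0001] t 26.35 w 0.0598 F [ 0.7  0.4 -3.1] q [ 0.07  -0.007  2.276  0.     0.873  0.029]
```

View pics/sau.png

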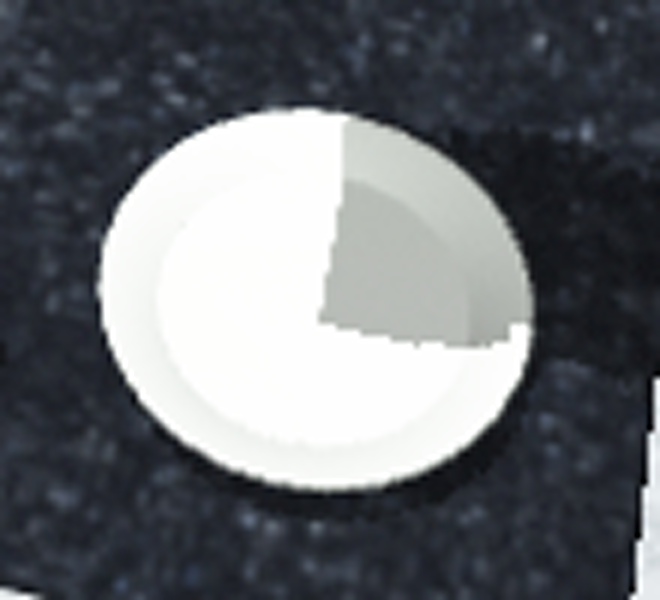

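```bash
python3 - <<'E'
from h import *
d=get_image("side"); print(unproj(d,362.1,369.4,.014)); print(proj(d,(.4378,.1187,.014)))
E
python3 -m crank '[1,0.15,0.03,0,0,0,0,1,0.3,0.05,0,0,0,0,1,0.45,0.08,0,0,0,0,1,0.58,0.1,0,0,0,0,1,0.65,0.1,0,0,0,0]';  python3 - <<'E'
from h import *
to(.437,.1185,.0451,np.pi/2+.04)
E
```

```text
[0.43654428 0.11784951 0.014     ]
[361.26952429 369.66688383]
t: 26.87
eef_pos: [0.4374, 0.118, 0.1802]
tcp_rot: [-3.141, -0.0, 1.611]
wrist_force: [-0.4, 0.8, -2.4]
grip_width: 0.0597
pos [0.4374 0.118  0.1802] rot [-3.141 -0.     1.611] shift [ 0.005 -0.003  1.351] turn [-0.     -0.      0.0001] t 26.87 w 0.0597 F [-0.4  0.8 -2.4] q [0.212 0.029 2.239 0.    0.873 0.171]
```

```bash
python3 -m crank '[1,0,0,0.15,0,0,0,1,0,0,0.35,0,0,0,1,0,0,0.55,0,0,0,1,0,0,0.75,0,0,0,1,0,0,0.9,0,0,0]';  python3 -m crank '[1,0,0,0.15,0,0,0,1,0,0,0.28,0,0,0,1,0,0,0.36,0,0,0,1,0,0,0.39,0,0,0,1,0,0,0.39,0,0,0]';  python3 - <<'E'
from h import *
to(.437,.1185,.0431,np.pi/2+.04)
d=get_image("side"); crop(d,"sau2",280,250,440,420,4)
E
```

```text
t: 27.28
eef_pos: [0.4366, 0.1167, 0.0889]
tcp_rot: [-3.14, 0.0, 1.611]
wrist_force: [0.2, 1.1, -2.1]
grip_width: 0.0597
t: 27.7
eef_pos: [0.437, 0.117, 0.051]
tcp_rot: [-3.141, 0.0, 1.611]
wrist_force: [-0.0, 0.4, -2.6]
grip_width: 0.0598
pos [0.437 0.117 0.051] rot [-3.141  0.     1.611] shift [0.015 0.001 0.079] turn [-0.0002  0.      0.    ] t 27.7 w 0.0598 F [-0.   0.4 -2.6] q [ 0.21   0.284  2.275 -0.     0.584  0.17 ]
```

View pics/sau2.png

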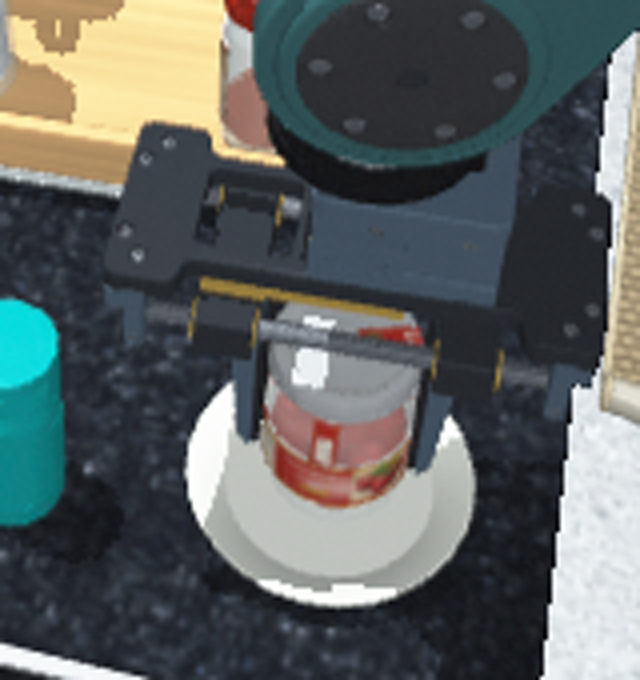

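```bash
python3 -m crank '[1,0.012,0,0.02,0,0,0,1,0.012,0,0.04,0,0,0,1,0.012,0,0.06,0,0,0,1,0.012,0,0.075,0,0,0,1,0.012,0,0.075,0,0,0]';  python3 -m crank '[1,0,0,0,0,0,0,1,0,0,0,0,0,0,1,0,0,0,0,0,0,1,0,0,0,0,0,0,1,0,0,0,0,0,0]'
python3 - <<'E'
from h import *
to(.437,.1185,.0431,np.pi/2+.04)
d=get_image("side"); crop(d,"sau3",280,250,440,420,4)
E
```

```text
t: 28.17
eef_pos: [0.4372, 0.1185, 0.0438]
tcp_rot: [-3.141, 0.0, 1.611]
wrist_force: [0.6, -0.1, -2.1]
grip_width: 0.0598
t: 28.58
eef_pos: [0.4373, 0.1186, 0.044]
tcp_rot: [3.141, -0.0, 1.611]
wrist_force: [1.2, -0.4, -2.2]
grip_width: 0.0598
pos [0.4373 0.1186 0.044 ] rot [ 3.141 -0.     1.611] shift [-0.    -0.003  0.009] turn [ 0. -0.  0.] t 28.58 w 0.0598 F [ 1.2 -0.4 -2.2] q [ 0.213  0.3    2.274 -0.     0.567  0.173]
```

View pics/sau3.png

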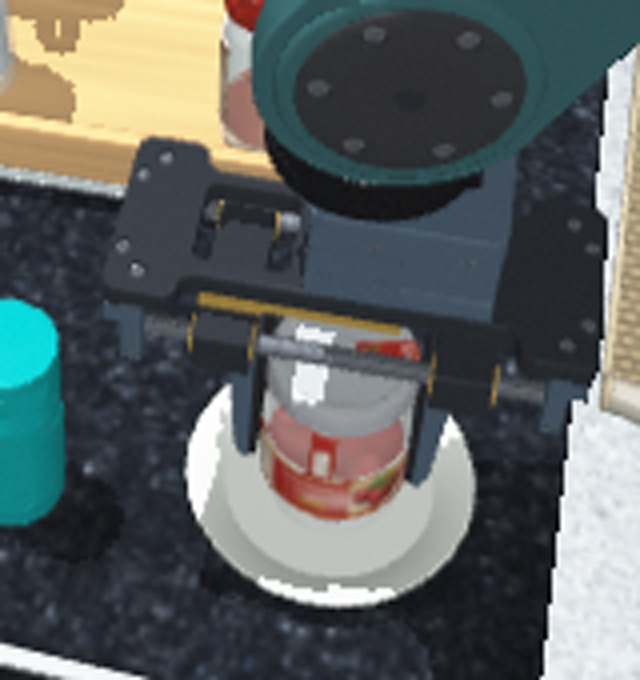

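Run:
```python
from h import *
d=get_image("side")
overlay(d,"sau4",[(.4373,.1186,.007,.0305),(.4373,.1186,.02,.0305),(.4373,.1186,.097,.0305),(.4373,.1186,.006,.045),(.4373,.1186,.014,.061)],(280,250,440,420),4)
```

```text
(no output)
```

View pics/sau4.png

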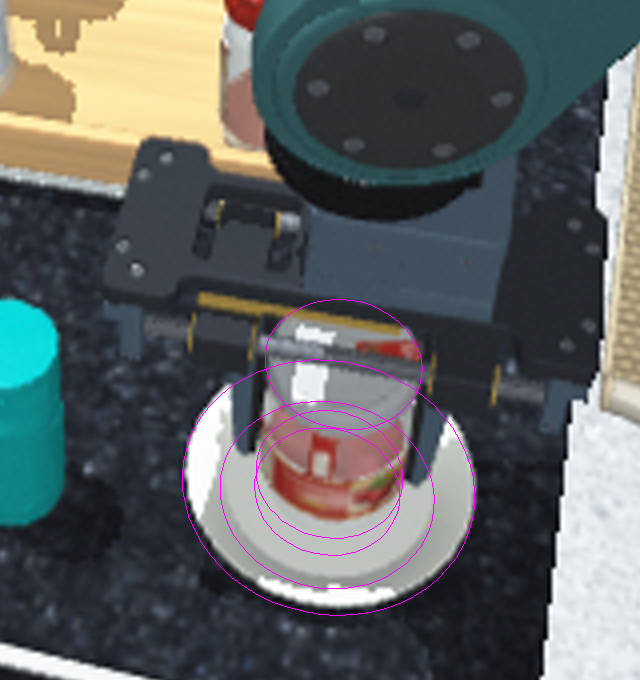

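```bash
python3 -m crank '[1,0,0,0.01,0,0,0,1,0,0,0.02,0,0,0,1,0,0,0.02,0,0,0,1,0,0,0.02,0,0,0,1,0,0,0.02,0,0,0]'; python3 -c "
from h import *
to(.437,.1185,.0431,np.pi/2+.04)"
```

```text
t: 29.1
eef_pos: [0.437, 0.1186, 0.0426]
tcp_rot: [-3.14, 0.0, 1.611]
wrist_force: [-10.6, -0.3, 25.1]
grip_width: 0.0596
pos [0.437  0.1186 0.0426] rot [-3.14   0.     1.611] shift [-0.001  0.    -0.005] turn [-0.0002  0.      0.    ] t 29.1 w 0.0596 F [-10.6  -0.3  25.1] q [0.213 0.303 2.274 0.    0.565 0.173]
```

Seated firmly (25 N upward). Ease up 1 mm and release.

```bash
python3 -m crank '[1,0,0,-0.01,0,0,0,1,0,0,-0.012,0,0,0,-1,0,0,-0.012,0,0,0,-1,0,0,-0.012,0,0,0,-1,0,0,-0.012,0,0,0]'; python3 -m crank '[-1,0,0,0,0,0,0,-1,0,0,-0.1,0,0,0,-1,0,0,-0.3,0,0,0,-1,0,0,-0.6,0,0,0,-1,0,0,-0.9,0,0,0]'; python3 -m crank '[-1,0,0,-0.05,0,0,0,-1,-0.2,0,-0.2,0,0,0,-1,-0.4,0,-0.2,0,0,0,-1,-0.6,0,-0.2,0,0,0,-1,-0.8,0,-0.2,0,0,0]'
python3 - <<'E'
from h import *
to(.385,-.14,.1,np.pi)
d=get_image("side")
overlay(d,"s15",[(.4373,.1186,.096,.0305),(.437,.1182,.006,.0305),(.437,.1182,.014,.061)],(180,60,520,420),1.8)
d=get_image("top"); overlay(d,"t15",[(.437,.1182,.096,.0305),(.437,.1182,.014,.061)],(150,180,490,400),2.35)
E
```

```text
t: 29.52
eef_pos: [0.4374, 0.1186, 0.0431]
tcp_rot: [3.141, -0.0, 1.611]
wrist_force: [-0.2, 0.8, 0.6]
grip_width: 0.0765
t: 29.93
eef_pos: [0.4366, 0.1184, 0.1344]
tcp_rot: [-3.14, 0.0, 1.611]
wrist_force: [-0.4, 0.5, -0.1]
grip_width: 0.091
t: 30.35
eef_pos: [0.4405, 0.0378, 0.1538]
tcp_rot: [3.141, 0.0, 1.612]
wrist_force: [-0.5, 0.5, 0.3]
grip_width: 0.0912
pos [0.4405 0.0378 0.1538] rot [3.141 0.    1.612] shift [-1.754 -0.628  0.537] turn [ 1.000e-04  1.000e-04 -2.435e-01] t 30.35 w 0.0912 F [-0.5  0.5  0.3] q [ 0.033  0.057  2.272 -0.     0.811 -0.008]
```

View pics/s15.png

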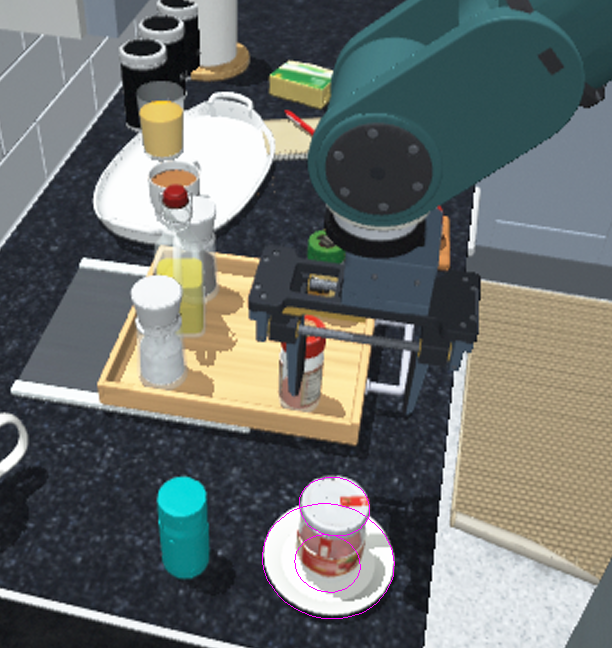

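View pics/t15.png

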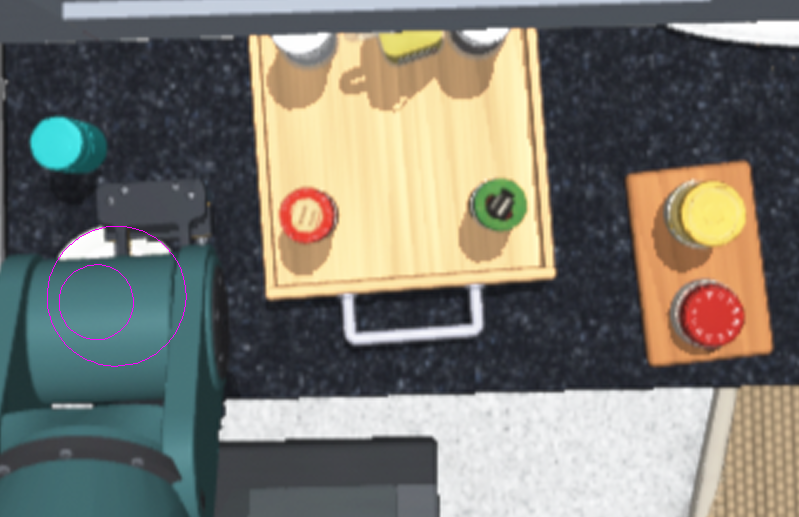

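```bash
python3 -m crank '[-1,-0.2,-0.1,0,0,0,0,-1,-0.4,-0.2,0,0,0,0,-1,-0.6,-0.3,0,0,0,0,-1,-0.8,-0.4,0,0,0,0,-1,-1,-0.4,0,0,0,0]'; python3 -m crank '[0.98,-0.2,-0.1,0,0,0,0,0.98,-0.4,-0.2,0,0,0,0,0.98,-0.6,-0.3,0,0,0,0,0.98,-0.8,-0.43,0,0,0,0,0.98,-1,-0.43,0,0,0,0]'
python3 - <<'E'
from h import *
to(.362,-.165,.022,np.pi/2+.04)
E
```

```text
t: 30.87
eef_pos: [0.4029, -0.0631, 0.153]
tcp_rot: [-3.141, -0.0, 1.611]
wrist_force: [-0.0, 0.6, 0.1]
grip_width: 0.0913
t: 31.28
eef_pos: [0.3638, -0.1647, 0.153]
tcp_rot: [-3.141, -0.0, 1.611]
wrist_force: [0.3, 0.7, -0.0]
grip_width: 0.0606
pos [ 0.3638 -0.1647  0.153 ] rot [-3.141 -0.     1.611] shift [-0.003 -0.017  1.31 ] turn [-0.0001 -0.0001  0.    ] t 31.28 w 0.0606 F [ 0.3  0.7 -0. ] q [-0.483 -0.017  2.35  -0.     0.809 -0.524]
```

```bash
python3 -m crank '[0.98,0,0,0,0,0,0,0.98,0,0,0,0,0,0,0.98,0,0,0,0,0,0,0.98,0,0,0,0,0,0,0.98,0,-0.02,0.05,0,0,0]'; python3 -m crank '[0.98,0,0,0.15,0,0,0,0.98,0,0,0.3,0,0,0,0.98,0,0,0.45,0,0,0,0.98,0,0,0.6,0,0,0,0.98,0,0,0.7,0,0,0]'
python3 - <<'E'
from h import *
to(.362,-.165,.022,np.pi/2+.04)
E
```

```text
t: 31.7
eef_pos: [0.3644, -0.1642, 0.1486]
tcp_rot: [3.14, 0.001, 1.612]
wrist_force: [-0.2, 0.3, 0.1]
grip_width: 0.0275
t: 32.12
eef_pos: [0.363, -0.1638, 0.0767]
tcp_rot: [-3.141, -0.001, 1.612]
wrist_force: [0.8, -0.1, -0.3]
grip_width: 0.0008
pos [ 0.363  -0.1638  0.0767] rot [-3.141e+00 -1.000e-03  1.612e+00] shift [-0.012 -0.01   0.547] turn [-0.0002 -0.0001  0.0002] t 32.12 w 0.0008 F [ 0.8 -0.1 -0.3] q [-0.482  0.152  2.375  0.     0.616 -0.524]
```

```bash
python3 -m crank '[0.98,0,-0.01,0.15,0,0,0,0.98,0,-0.01,0.3,0,0,0,0.98,0,-0.01,0.45,0,0,0,0.98,0,-0.01,0.53,0,0,0,0.98,0,-0.01,0.53,0,0,0]'
python3 - <<'E'
from h import *
to(.362,-.165,.022,np.pi/2+.04)
d=get_image("side")
overlay(d,"s16",[],(180,60,520,420),1.8)
E
```

```text
t: 32.53
eef_pos: [0.3616, -0.1638, 0.0237]
tcp_rot: [-3.139, -0.001, 1.612]
wrist_force: [-0.7, 0.1, -0.3]
grip_width: 0.0007
pos [ 0.3616 -0.1638  0.0237] rot [-3.139e+00 -1.000e-03  1.612e+00] shift [-0.012  0.003  0.017] turn [-0.0004 -0.0002  0.0001] t 32.53 w 0.0007 F [-0.7  0.1 -0.3] q [-0.484  0.284  2.377 -0.     0.484 -0.525]
```

View pics/s16.png

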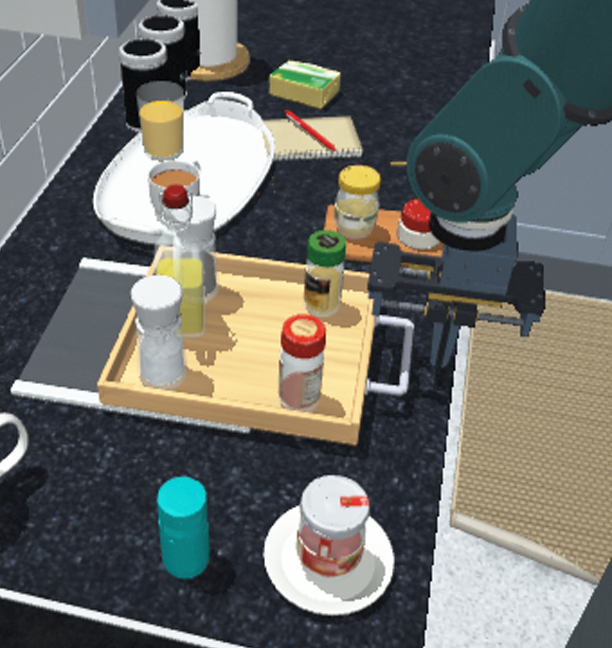

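```bash
python3 -m crank '[0.98,0,0.03,0,0,0,0,0.98,0,0.06,0,0,0,0,0.98,0,0.09,0,0,0,0,0.98,0,0.12,0,0,0,0,0.98,0,0.15,0,0,0,0]'; python3 -m crank '[0.98,0,0.03,0,0,0,0,0.98,0,0.06,0,0,0,0,0.98,0,0.1,0,0,0,0,0.98,0,0.15,0,0,0,0,0.98,0,0.2,0,0,0,0]'; python3 -m crank '[0.98,0,0.05,0,0,0,0,0.98,0,0.1,0,0,0,0,0.98,0,0.15,0,0,0,0,0.98,0,0.2,0,0,0,0,0.98,0,0.25,0,0,0,0]'
python3 - <<'E'
from h import *
to(.4875,-.16,.022,np.pi/2+.04)
d=get_image("side")
overlay(d,"s17",[],(180,60,520,420),1.8)
E
```

```text
t: 33.0
eef_pos: [0.3783, -0.1642, 0.0256]
tcp_rot: [3.141, 0.0, 1.611]
wrist_force: [0.1, 0.9, 0.0]
grip_width: 0.0012
t: 33.42
eef_pos: [0.3977, -0.1631, 0.025]
tcp_rot: [-3.141, -0.0, 1.611]
wrist_force: [-2.7, 1.0, 2.4]
grip_width: 0.0009
t: 33.83
eef_pos: [0.4229, -0.1621, 0.025]
tcp_rot: [-3.141, -0.0, 1.611]
wrist_force: [-2.8, 2.9, 1.1]
grip_width: 0.0007
pos [ 0.4229 -0.1621  0.025 ] rot [-3.141 -0.     1.611] shift [-0.005  0.646  0.03 ] turn [-0.0001 -0.      0.    ] t 33.83 w 0.0007 F [-2.8  2.9  1.1] q [-0.418  0.343  2.273  0.     0.526 -0.458]
```

View pics/s17.png

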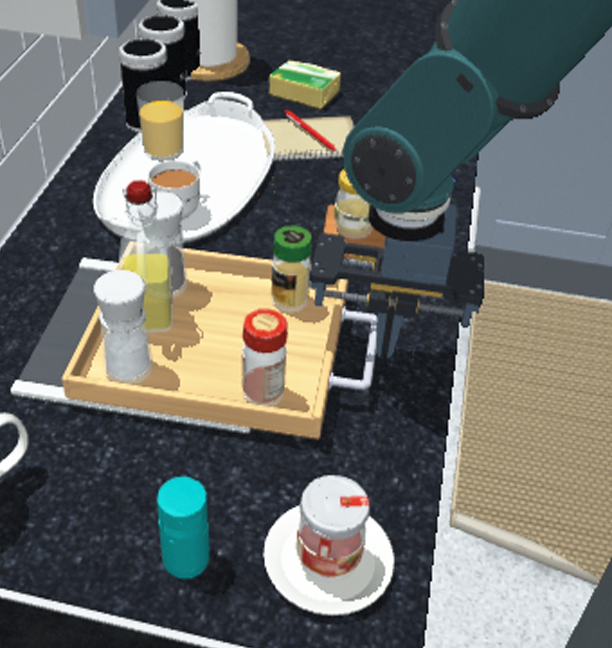

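```bash
python3 -m crank '[0.98,0,0.05,0,0,0,0,0.98,0,0.1,0,0,0,0,0.98,0,0.15,0,0,0,0,0.98,0,0.2,0,0,0,0,0.98,0,0.25,0,0,0,0]'; python3 -m crank '[0.98,0,0.05,0,0,0,0,0.98,0,0.1,0,0,0,0,0.98,0,0.15,0,0,0,0,0.98,0,0.19,0,0,0,0,0.98,0,0.23,0,0,0,0]';  python3 -m crank '[0.98,0,0.03,0,0,0,0,0.98,0,0.06,0,0,0,0,0.98,0,0.08,0,0,0,0,0.98,0,0.1,0,0,0,0,0.98,0,0.12,0,0,0,0]'
python3 - <<'E'
from h import *
to(.4875,-.16,.022,np.pi/2+.04)
E
```

```text
t: 34.3
eef_pos: [0.448, -0.1612, 0.0251]
tcp_rot: [-3.142, -0.0, 1.611]
wrist_force: [-3.7, 0.4, 1.9]
grip_width: 0.001
t: 34.72
eef_pos: [0.4709, -0.1602, 0.0251]
tcp_rot: [-3.141, -0.0, 1.611]
wrist_force: [-3.4, 1.4, 1.7]
grip_width: 0.001
t: 35.13
eef_pos: [0.4827, -0.1598, 0.0251]
tcp_rot: [-3.142, -0.0, 1.611]
wrist_force: [-2.7, 0.6, 0.2]
grip_width: 0.0009
pos [ 0.4827 -0.1598  0.0251] rot [-3.142 -0.     1.611] shift [-0.004  0.048  0.031] turn [-0. -0.  0.] t 35.13 w 0.0009 F [-2.7  0.6  0.2] q [-0.366  0.404  2.167 -0.     0.571 -0.406]
```

Creep to the stop.

```bash
python3 -m crank '[0.98,0,0.02,0,0,0,0,0.98,0,0.03,0,0,0,0,0.98,0,0.04,0,0,0,0,0.98,0,0.05,0,0,0,0,0.98,0,0.05,0,0,0,0]'; python3 -m crank '[0.98,0,0.01,0,0,0,0,0.98,0,0.02,0,0,0,0,0.98,0,0.03,0,0,0,0,0.98,0,0.04,0,0,0,0,0.98,0,0.04,0,0,0,0]'
python3 - <<'E'
from h import *
to(.4875,-.16,.022,np.pi/2+.04)
E
```

```text
t: 35.55
eef_pos: [0.4879, -0.1597, 0.0252]
tcp_rot: [3.141, 0.0, 1.611]
wrist_force: [-1.9, 0.8, -0.1]
grip_width: 0.0012
t: 35.97
eef_pos: [0.4919, -0.1595, 0.0252]
tcp_rot: [3.141, 0.0, 1.611]
wrist_force: [-0.8, 0.1, -0.6]
grip_width: 0.0009
pos [ 0.4919 -0.1595  0.0252] rot [3.141 0.    1.611] shift [-0.003 -0.044  0.032] turn [0.0001 0.     0.    ] t 35.97 w 0.0009 F [-0.8  0.1 -0.6] q [-0.359  0.414  2.15   0.     0.577 -0.399]
```

Run:
```python
from h import *
d=get_image("side")
overlay(d,"s18",[],(180,140,440,410),2.2)
d=get_image("top"); overlay(d,"t18",[],(150,180,490,350),2.35)
```

```text
(no output)
```

View pics/s18.png

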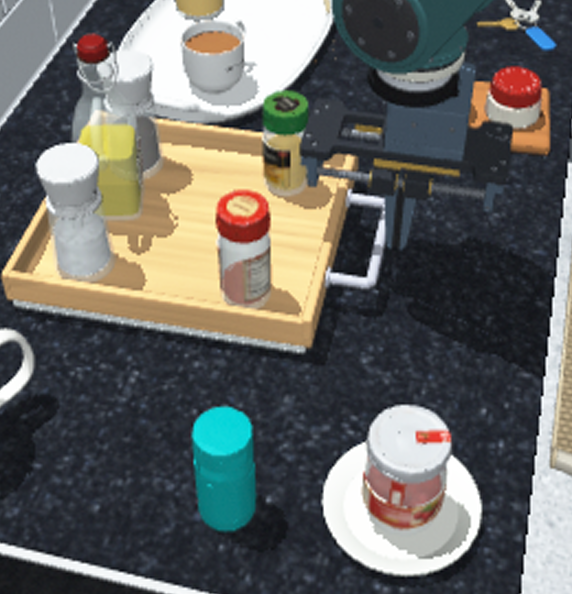

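View pics/t18.png

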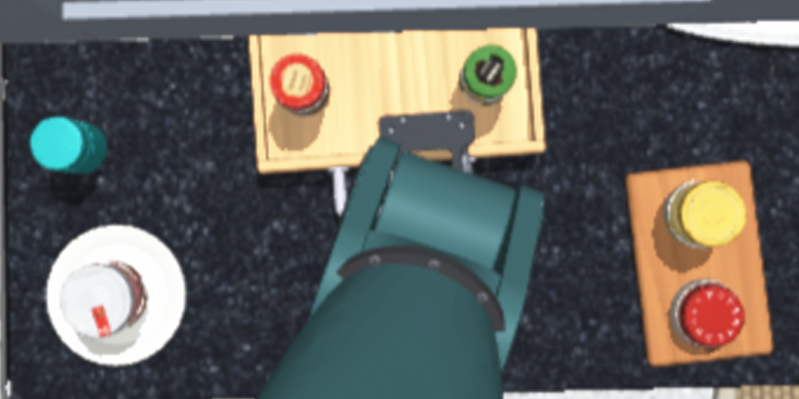

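```bash
python3 -m crank '[0.98,0,0.005,0,0,0,0,0.98,0,0.01,0,0,0,0,0.98,0,0.015,0,0,0,0,0.98,0,0.02,0,0,0,0,0.98,0,0.02,0,0,0,0]'; python3 -m crank '[0.98,0,-0.1,0,0,0,0,0.98,0,-0.25,0,0,0,0,0.98,0,-0.4,0,0,0,0,0.98,0,-0.5,-0.2,0,0,0,0.98,0,-0.5,-0.5,0,0,0]';python3 -m crank '[-1,0,0,-0.2,0,0,0,-1,0,0,-0.4,0,0,0,-1,0,0,-0.6,0,0,0,-1,0,0,-0.7,0,0,0,-1,0,0,-0.7,0,0,0]'
python3 - <<'E'
from h import *
to(.409,-.397,.145,np.pi)
d=get_image("top"); overlay(d,"t19",[],(150,180,490,350),2.35)
E
```

```text
t: 36.48
eef_pos: [0.4933, -0.1594, 0.0251]
tcp_rot: [-3.141, -0.0, 1.611]
wrist_force: [-4.7, -1.0, 3.4]
grip_width: 0.001
t: 36.9
eef_pos: [0.4396, -0.1605, 0.0734]
tcp_rot: [-3.136, -0.002, 1.61]
wrist_force: [0.3, 0.8, -0.1]
grip_width: 0.0011
t: 37.32
eef_pos: [0.4445, -0.1619, 0.147]
tcp_rot: [3.138, 0.002, 1.611]
wrist_force: [0.9, -0.4, 0.9]
grip_width: 0.0317
pos [ 0.4445 -0.1619  0.147 ] rot [3.138e+00 2.000e-03 1.611e+00] shift [-2.335 -0.449  0.022] turn [ 0.0003  0.0006 -0.2436] t 37.32 w 0.0317 F [ 0.9 -0.4  0.9] q [-0.399  0.12   2.219  0.     0.799 -0.439]
```

View pics/t19.png

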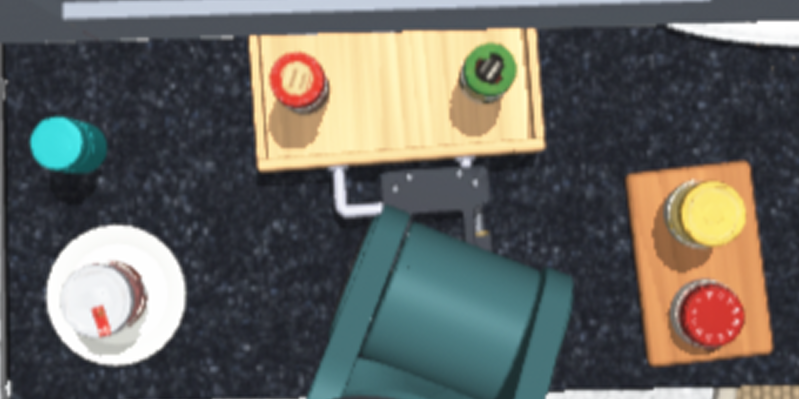

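```bash
python3 -m crank '[-1,-0.18,-0.03,0,0,0,-0.016,-1,-0.36,-0.06,0,0,0,-0.033,-1,-0.54,-0.09,0,0,0,-0.049,-1,-0.72,-0.12,0,0,0,-0.066,-1,-0.9,-0.15,0,0,0,-0.082]'
python3 - <<'E'
from h import *
to(.409,-.3965,.145,np.pi)
E
```

```text
t: 37.78
eef_pos: [0.4313, -0.2523, 0.1434]
tcp_rot: [-3.141, -0.002, 2.132]
wrist_force: [0.5, 0.5, 0.5]
grip_width: 0.0688
pos [ 0.4313 -0.2523  0.1434] rot [-3.141e+00 -2.000e-03  2.132e+00] shift [-1.102 -0.956 -0.017] turn [ 0.     -0.0003 -0.1607] t 37.78 w 0.0688 F [0.5 0.5 0.5] q [-0.576  0.17   2.167  0.     0.806 -1.137]
```

```bash
python3 -m crank '[-1,-0.18,-0.16,0,0,0,-0.016,-1,-0.36,-0.32,0,0,0,-0.033,-1,-0.54,-0.48,0,0,0,-0.049,-1,-0.72,-0.64,0,0,0,-0.066,-1,-0.9,-0.8,0,0,0,-0.082]'
python3 - <<'E'
from h import *
to(.409,-.3965,.145,np.pi)
E
```

```text
t: 38.2
eef_pos: [0.4107, -0.3712, 0.1432]
tcp_rot: [3.141, -0.002, 2.647]
wrist_force: [0.4, -0.3, 0.2]
grip_width: 0.0914
pos [ 0.4107 -0.3712  0.1432] rot [ 3.141e+00 -2.000e-03  2.647e+00] shift [-0.105 -0.231 -0.018] turn [ 0.0002 -0.0003 -0.0787] t 38.2 w 0.0914 F [ 0.4 -0.3  0.2] q [-0.777  0.252  2.063  0.     0.829 -1.853]
```

```bash
python3 -m crank '[-1,-0.03,-0.1,0,0,0,-0.016,-1,-0.06,-0.2,0,0,0,-0.033,-1,-0.105,-0.23,0,0,0,-0.049,-1,-0.105,-0.23,0,0,0,-0.066,-1,-0.105,-0.23,0,0,0,-0.0787]'; python3 -m crank '[-1,0,0,0,0,0,0,-1,0,0,0.15,0,0,0,-1,0,0,0.3,0,0,0,-1,0,0,0.5,0,0,0,-1,0,0,0.6,0,0,0]'
python3 - <<'E'
from h import *
to(.409,-.396,.0241,np.pi)
d=get_image("side")
overlay(d,"s20",[],(300,60,500,260),3)
E
```

```text
t: 38.62
eef_pos: [0.4092, -0.3956, 0.1431]
tcp_rot: [3.14, -0.001, 3.141]
wrist_force: [0.2, 0.1, 0.0]
grip_width: 0.0916
t: 39.03
eef_pos: [0.4088, -0.3947, 0.0822]
tcp_rot: [3.139, -0.002, 3.133]
wrist_force: [-0.6, 0.1, -0.6]
grip_width: 0.0913
pos [ 0.4088 -0.3947  0.0822] rot [ 3.139e+00 -2.000e-03  3.133e+00] shift [-0.003 -0.015  0.581] turn [ 0.0003 -0.0003 -0.0013] t 39.03 w 0.0913 F [-0.6  0.1 -0.6] q [-0.809  0.372  2.047  0.     0.726 -2.371]
```

View pics/s20.png

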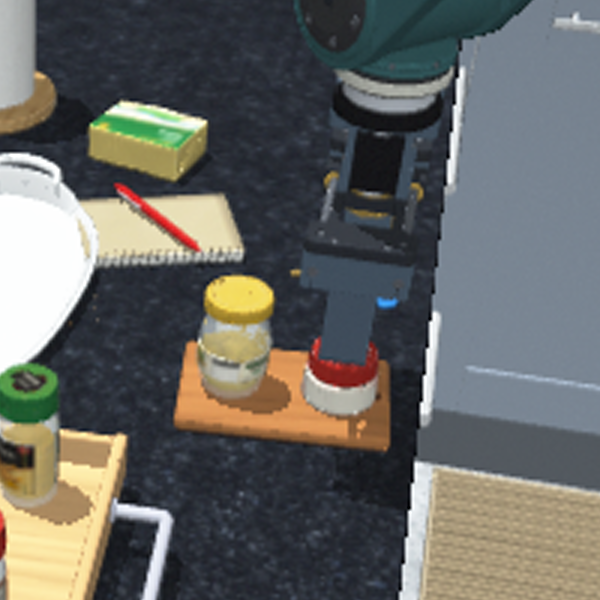

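Aligned over the timer; descend and grip.

```bash
python3 -m crank '[-1,0,-0.01,0.15,0,0,0,-1,0,-0.01,0.3,0,0,0,-1,0,-0.01,0.45,0,0,0,-1,0,-0.01,0.57,0,0,0,-1,0,-0.01,0.575,0,0,0]'; python3 -m crank '[-1,0,0,0,0,0,-0.0013,1,0,0,0,0,0,-0.0013,1,0,0,0,0,0,-0.0013,1,0,0,0,0,0,-0.0013,1,0,0,0,0,0,-0.0013]';  python3 -m crank '[1,0,0,0,0,0,0,1,0,0,0,0,0,0,1,0,0,0,0,0,0,1,0,0,0,0,0,0,1,0,0,0,0,0,0]';python3 - <<'E'
from h import *
to(.4447,-.2086,.1,np.pi)
E
```

```text
t: 39.5
eef_pos: [0.409, -0.3959, 0.0257]
tcp_rot: [3.139, -0.002, 3.135]
wrist_force: [-0.8, 0.1, -0.8]
grip_width: 0.0911
t: 39.92
eef_pos: [0.4101, -0.3971, 0.0283]
tcp_rot: [-3.141, 0.001, -3.139]
wrist_force: [-1.0, -0.2, 0.3]
grip_width: 0.0674
t: 40.33
eef_pos: [0.41, -0.397, 0.0279]
tcp_rot: [-3.141, 0.0, -3.139]
wrist_force: [-0.5, 0.5, 6.6]
grip_width: 0.056
pos [ 0.41   -0.397   0.0279] rot [-3.141  0.    -3.139] shift [-0.352  1.883 -0.722] turn [-0.      0.      0.0004] t 40.33 w 0.056 F [-0.5  0.5  6.6] q [-0.81   0.468  2.045 -0.     0.628 -2.383]
```

```bash
python3 -m crank '[1,0,0,-0.1,0,0,0,1,0,0,-0.25,0,0,0,1,0,0,-0.45,0,0,0,1,0,0,-0.65,0,0,0,1,0,0,-0.75,0,0,0]'; python3 -m crank '[1,0,0.1,0,0,0,0,1,0,0.3,0,0,0,0,1,-0.1,0.5,0,0,0,0,1,-0.2,0.7,0,0,0,0,1,-0.3,0.95,0,0,0,0]'; python3 -m crank '[1,-0.05,0.25,0,0,0,0,1,-0.05,0.5,0,0,0,0,1,-0.05,0.75,0,0,0,0,1,-0.05,0.93,0,0,0,0,1,-0.05,0.93,0,0,0,0]'
python3 - <<'E'
from h import *
to(.4457,-.2086,.0123,np.pi)
E
```

```text
t: 40.75
eef_pos: [0.4104, -0.3974, 0.1051]
tcp_rot: [-3.14, 0.001, -3.139]
wrist_force: [-0.2, -0.9, -1.5]
grip_width: 0.0558
t: 41.17
eef_pos: [0.4393, -0.3003, 0.1017]
tcp_rot: [3.141, -0.001, -3.14]
wrist_force: [0.3, 0.2, -0.7]
grip_width: 0.0559
t: 41.58
eef_pos: [0.4428, -0.2052, 0.1014]
tcp_rot: [3.14, -0.002, -3.137]
wrist_force: [0.5, 0.2, -2.4]
grip_width: 0.0552
pos [ 0.4428 -0.2052  0.1014] rot [ 3.140e+00 -2.000e-03 -3.137e+00] shift [-0.031 -0.036  0.891] turn [ 0.0003 -0.0004  0.0007] t 41.58 w 0.0552 F [ 0.5  0.2 -2.4] q [-0.482  0.229  2.201  0.     0.715 -2.057]
```

```bash
python3 -m crank '[1,-0.02,-0.02,0.15,0,0,0,1,-0.02,-0.02,0.35,0,0,0,1,-0.02,-0.02,0.55,0,0,0,1,-0.02,-0.02,0.7,0,0,0,1,-0.02,-0.02,0.76,0,0,0]'; python3 -m crank '[1,0,0,0,0,0,0,1,0,0,0,0,0,0,1,0,0,0,0,0,0,1,0,0,0,0,0,0,1,0,0,0,0,0,0]'
python3 - <<'E'
from h import *
to(.4457,-.2086,.0123,np.pi)
d=get_image("side")
overlay(d,"s21",[(.4447,-.2086,0,.03)],(300,160,460,320),3.7)
E
```

```text
t: 42.0
eef_pos: [0.4448, -0.2099, 0.0242]
tcp_rot: [3.14, -0.003, -3.139]
wrist_force: [0.3, 1.1, -2.7]
grip_width: 0.0555
t: 42.42
eef_pos: [0.4468, -0.211, 0.0274]
tcp_rot: [-3.141, 0.001, -3.139]
wrist_force: [0.5, -1.3, -1.7]
grip_width: 0.0555
pos [ 0.4468 -0.211   0.0274] rot [-3.141e+00  1.000e-03 -3.139e+00] shift [0.012 0.024 0.151] turn [-0.0001  0.0002  0.0004] t 42.42 w 0.0555 F [ 0.5 -1.3 -1.7] q [-0.488  0.383  2.195 -0.     0.562 -2.062]
```

View pics/s21.png

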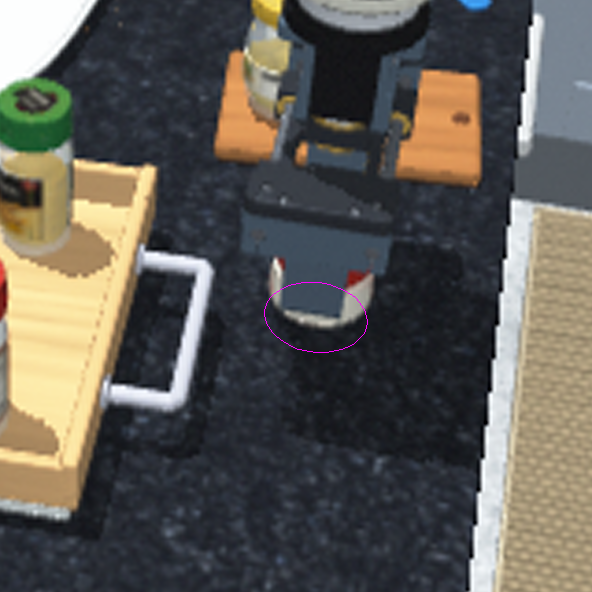

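Still ~15 mm to go; lower gradually and correct x/y.

```bash
python3 -m crank '[1,0.01,0.024,0.03,0,0,0,1,0.01,0.024,0.06,0,0,0,1,0.01,0.024,0.09,0,0,0,1,0.01,0.024,0.12,0,0,0,1,0.01,0.024,0.13,0,0,0]'; python3 -m crank '[1,0,0,0.005,0,0,0,1,0,0,0.01,0,0,0,1,0,0,0.015,0,0,0,1,0,0,0.02,0,0,0,1,0,0,0.02,0,0,0]'
python3 - <<'E'
from h import *
to(.4457,-.2086,.0123,np.pi)
E
```

```text
t: 42.88
eef_pos: [0.4454, -0.2083, 0.0137]
tcp_rot: [3.141, -0.001, -3.139]
wrist_force: [-9.5, 5.4, 38.0]
grip_width: 0.0558
t: 43.3
eef_pos: [0.4456, -0.2083, 0.0131]
tcp_rot: [3.141, -0.001, -3.139]
wrist_force: [-11.6, 9.2, 48.6]
grip_width: 0.056
pos [ 0.4456 -0.2083  0.0131] rot [ 3.141e+00 -1.000e-03 -3.139e+00] shift [-0.001 -0.003  0.008] turn [ 0.0001 -0.0001  0.0004] t 43.3 w 0.056 F [-11.6   9.2  48.6] q [-0.485  0.411  2.197  0.     0.534 -2.058]
```

```bash
python3 -m crank '[1,0,0,-0.01,0,0,0,1,0,0,-0.02,0,0,0,-1,0,0,-0.025,0,0,0,-1,0,0,-0.025,0,0,0,-1,0,0,-0.025,0,0,0]'; python3 -m crank '[-1,0,0,0,0,0,0,-1,0,0,-0.2,0,0,0,-1,0,0,-0.4,0,0,0,-1,0,0,-0.7,0,0,0,-1,0,0,-1,0,0,0]'
python3 - <<'E'
from h import *
to(.495,-.39,.145,np.pi)
d=get_image("side")
overlay(d,"s22",[(.4447,-.2086,0,.03)],(300,160,460,320),3.7)
E
```

```text
t: 43.72
eef_pos: [0.4454, -0.2084, 0.014]
tcp_rot: [-3.142, -0.0, -3.139]
wrist_force: [0.1, 0.9, -0.6]
grip_width: 0.0725
t: 44.13
eef_pos: [0.4448, -0.208, 0.1147]
tcp_rot: [3.141, -0.002, -3.139]
wrist_force: [0.5, -1.2, -0.4]
grip_width: 0.0912
pos [ 0.4448 -0.208   0.1147] rot [ 3.141e+00 -2.000e-03 -3.139e+00] shift [-0.497 -1.821 -0.306] turn [ 0.0001 -0.0002  0.0004] t 44.13 w 0.0912 F [ 0.5 -1.2 -0.4] q [-0.485  0.208  2.192 -0.     0.743 -2.058]
```

View pics/s22.png

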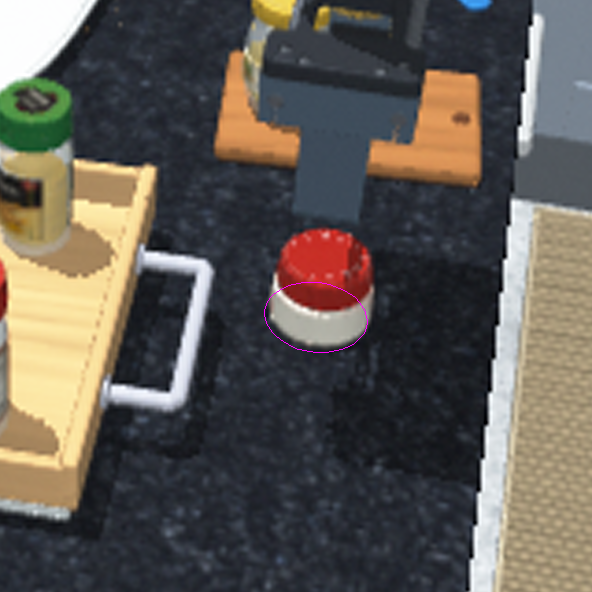

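```bash
python3 -m crank '[-1,0,0,-0.15,0,0,0,-1,-0.05,-0.2,-0.25,0,0,0,-1,-0.15,-0.4,-0.3,0,0,0,-1,-0.25,-0.65,-0.3,0,0,0,-1,-0.4,-0.9,-0.3,0,0,0]'; python3 -m crank '[-1,-0.05,-0.25,0,0,0,0,-1,-0.1,-0.5,0,0,0,0,-1,-0.1,-0.75,0,0,0,0,-1,-0.1,-0.92,0,0,0,0,-1,-0.1,-0.92,0,0,0,0]'
python3 - <<'E'
from h import *
to(.495,-.39,.036,np.pi)
E
```

```text
t: 44.6
eef_pos: [0.4857, -0.2992, 0.1445]
tcp_rot: [-3.141, 0.0, -3.139]
wrist_force: [0.1, 0.3, -1.0]
grip_width: 0.0911
t: 45.02
eef_pos: [0.4959, -0.3928, 0.144]
tcp_rot: [-3.141, 0.0, -3.141]
wrist_force: [0.1, 0.6, 0.5]
grip_width: 0.0915
pos [ 0.4959 -0.3928  0.144 ] rot [-3.141  0.    -3.141] shift [0.009 0.029 1.08 ] turn [-0.0001  0.0001  0.0001] t 45.02 w 0.0915 F [0.1 0.6 0.5] q [-0.707  0.364  1.905 -0.     0.872 -2.278]
```

```bash
python3 -m crank '[-1,0.01,0.03,0.1,0,0,0,-1,0.01,0.03,0.25,0,0,0,-1,0.01,0.03,0.3,0,0,0,-1,0.01,0.03,0.3,0,0,0,-1,0.01,0.03,0.3,0,0,0]'
python3 - <<'E'
from h import *
to(.495,-.39,.037,np.pi)
d=get_image("side")
overlay(d,"s23",[],(300,60,500,260),3)
E
```

```text
t: 45.43
eef_pos: [0.4947, -0.3863, 0.1138]
tcp_rot: [3.141, -0.001, -3.138]
wrist_force: [0.2, -0.7, 0.3]
grip_width: 0.0912
pos [ 0.4947 -0.3863  0.1138] rot [ 3.141e+00 -1.000e-03 -3.138e+00] shift [-0.003 -0.037  0.768] turn [ 0.0001 -0.0001  0.0005] t 45.43 w 0.0912 F [ 0.2 -0.7  0.3] q [-0.7    0.4    1.922  0.     0.82  -2.274]
```

View pics/s23.png

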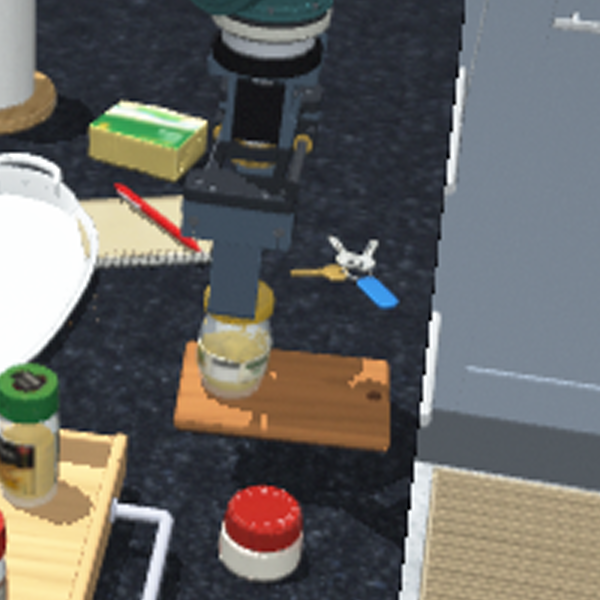

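```bash
python3 -m crank '[-1,0,-0.037,0.15,0,0,0,-1,0,-0.037,0.3,0,0,0,-1,0,-0.037,0.5,0,0,0,-1,0,-0.037,0.7,0,0,0,-1,0,-0.037,0.77,0,0,0]'; python3 -m crank '[-1,0,0,0,0,0,0,1,0,0,0,0,0,0,1,0,0,0,0,0,0,1,0,0,0,0,0,0,1,0,0,0,0,0,0]';  python3 -m crank '[1,0,0,0,0,0,0,1,0,0,0,0,0,0,1,0,0,0,0,0,0,1,0,0,0,0,0,0,1,0,0,0,0,0,0]';python3 - <<'E'
from h import *
to(.4452,-.0736,.1,np.pi)
E
```

```text
t: 45.9
eef_pos: [0.4937, -0.3897, 0.0344]
tcp_rot: [3.14, -0.002, -3.139]
wrist_force: [-0.4, 0.3, -0.7]
grip_width: 0.0913
t: 46.32
eef_pos: [0.4953, -0.3913, 0.0381]
tcp_rot: [-3.141, 0.001, -3.139]
wrist_force: [-0.8, -0.4, -1.0]
grip_width: 0.0673
t: 46.73
eef_pos: [0.4951, -0.3908, 0.0376]
tcp_rot: [3.142, 0.0, -3.139]
wrist_force: [-0.5, 4.2, 5.0]
grip_width: 0.0541
pos [ 0.4951 -0.3908  0.0376] rot [ 3.142  0.    -3.139] shift [ 0.49   3.174 -0.623] turn [0.     0.     0.0004] t 46.73 w 0.0541 F [-0.5  4.2  5. ] q [-0.705  0.521  1.923  0.     0.697 -2.279]
```

```bash
python3 -m crank '[1,0,0,-0.1,0,0,0,1,0,0,-0.25,0,0,0,1,0,0,-0.45,0,0,0,1,0,0,-0.65,0,0,0,1,0,0,-0.75,0,0,0]'; python3 -m crank '[1,0.05,0.15,0,0,0,0,1,0.1,0.35,0,0,0,0,1,0.2,0.55,0,0,0,0,1,0.35,0.8,0,0,0,0,1,0.48,1,0,0,0,0]'; python3 -m crank '[1,0,0.2,0,0,0,0,1,0,0.4,0,0,0,0,1,0,0.6,0,0,0,0,1,0,0.8,0,0,0,0,1,0,1,0,0,0,0]';python3 -m crank '[1,0,0.2,0,0,0,0,1,0,0.4,0,0,0,0,1,0,0.6,0,0,0,0,1,0,0.8,0,0,0,0,1,0,1,0,0,0,0]'
python3 - <<'E'
from h import *
to(.4452,-.0736,.0236,np.pi)
E
```

```text
t: 47.15
eef_pos: [0.4958, -0.3917, 0.1156]
tcp_rot: [-3.139, 0.002, -3.139]
wrist_force: [1.1, 0.1, -2.6]
grip_width: 0.0544
t: 47.57
eef_pos: [0.4457, -0.2897, 0.1125]
tcp_rot: [3.142, -0.0, -3.139]
wrist_force: [1.1, -0.3, -2.3]
grip_width: 0.0541
t: 47.98
eef_pos: [0.4463, -0.1902, 0.1128]
tcp_rot: [-3.141, 0.001, -3.139]
wrist_force: [-0.3, -0.3, -2.3]
grip_width: 0.0542
t: 48.4
eef_pos: [0.4461, -0.0902, 0.1127]
tcp_rot: [-3.141, 0.001, -3.139]
wrist_force: [0.4, 0.7, -3.3]
grip_width: 0.0538
pos [ 0.4461 -0.0902  0.1127] rot [-3.141e+00  1.000e-03 -3.139e+00] shift [0.009 0.166 0.891] turn [-0.      0.0001  0.0004] t 48.4 w 0.0538 F [ 0.4  0.7 -3.3] q [-0.251  0.157  2.262 -0.     0.721 -1.824]
```

```bash
python3 -m crank '[1,0.009,0.1,0,0,0,0,1,0.009,0.166,0.15,0,0,0,1,0.009,0.166,0.35,0,0,0,1,0.009,0.166,0.55,0,0,0,1,0.009,0.166,0.7,0,0,0]'; python3 -m crank '[1,0,0,0.03,0,0,0,1,0,0,0.06,0,0,0,1,0,0,0.09,0,0,0,1,0,0,0.1,0,0,0,1,0,0,0.1,0,0,0]'
python3 - <<'E'
from h import *
to(.4452,-.0736,.0236,np.pi)
E
```

```text
t: 48.82
eef_pos: [0.445, -0.0744, 0.0414]
tcp_rot: [-3.141, 0.0, -3.139]
wrist_force: [-0.5, 0.8, -2.9]
grip_width: 0.0541
t: 49.23
eef_pos: [0.4456, -0.0746, 0.0327]
tcp_rot: [-3.141, 0.001, -3.139]
wrist_force: [-0.4, 0.3, -3.7]
grip_width: 0.0541
pos [ 0.4456 -0.0746  0.0327] rot [-3.141e+00  1.000e-03 -3.139e+00] shift [0.004 0.01  0.091] turn [-0.      0.0001  0.0004] t 49.23 w 0.0541 F [-0.4  0.3 -3.7] q [-0.217  0.324  2.277 -0.     0.54  -1.791]
```

```bash
python3 -m crank '[1,0.004,0.01,0.02,0,0,0,1,0.004,0.01,0.04,0,0,0,1,0.004,0.01,0.06,0,0,0,1,0.004,0.01,0.08,0,0,0,1,0.004,0.01,0.08,0,0,0]'
python3 - <<'E'
from h import *
to(.4452,-.0736,.0236,np.pi)
E
```

```text
t: 49.65
eef_pos: [0.4446, -0.0734, 0.0238]
tcp_rot: [3.141, -0.0, -3.139]
wrist_force: [-0.8, 0.0, -2.4]
grip_width: 0.0542
pos [ 0.4446 -0.0734  0.0238] rot [ 3.141 -0.    -3.139] shift [-0.006 -0.002  0.002] turn [ 0.     -0.0001  0.0004] t 49.65 w 0.0542 F [-0.8  0.  -2.4] q [-0.215  0.343  2.277  0.     0.522 -1.789]
```

```bash
python3 -m crank '[1,0,0,0.005,0,0,0,1,0,0,0.01,0,0,0,1,0,0,0.013,0,0,0,1,0,0,0.013,0,0,0,1,0,0,0.013,0,0,0]'
python3 - <<'E'
from h import *
to(.4452,-.0736,.0236,np.pi)
E
```

```text
t: 50.07
eef_pos: [0.4448, -0.0734, 0.0235]
tcp_rot: [3.142, -0.0, -3.139]
wrist_force: [-7.4, 1.0, 20.6]
grip_width: 0.054
pos [ 0.4448 -0.0734  0.0235] rot [ 3.142 -0.    -3.139] shift [-0.004 -0.002 -0.001] turn [ 0.     -0.0001  0.0004] t 50.07 w 0.054 F [-7.4  1.  20.6] q [-0.215  0.344  2.277 -0.     0.521 -1.789]
```

Touching the worktop; release and withdraw upward.

```bash
python3 -m crank '[1,0,0,-0.008,0,0,0,-1,0,0,-0.008,0,0,0,-1,0,0,-0.008,0,0,0,-1,0,0,-0.008,0,0,0,-1,0,0,-0.008,0,0,0]'; python3 -m crank '[-1,0,0,0,0,0,0,-1,0,0,-0.2,0,0,0,-1,0,0,-0.4,0,0,0,-1,0,0,-0.7,0,0,0,-1,0,0,-1,0,0,0]'; python3 -m crank '[-1,0,0,-0.2,0,0,0,-1,0,0,-0.4,0,0,0,-1,0,0,-0.6,0,0,0,-1,0,0,-0.8,0,0,0,-1,0,0,-1,0,0,0]'
python3 - <<'E'
from h import *
to(.4452,.3,.22,np.pi)
E
```

```text
t: 50.48
eef_pos: [0.4449, -0.0735, 0.0236]
tcp_rot: [-3.142, 0.0, -3.139]
wrist_force: [0.1, -0.7, -0.2]
grip_width: 0.0779
t: 50.9
eef_pos: [0.4441, -0.0733, 0.1243]
tcp_rot: [3.141, -0.002, -3.139]
wrist_force: [0.4, -0.4, -0.5]
grip_width: 0.0912
t: 51.32
eef_pos: [0.4445, -0.0734, 0.2246]
tcp_rot: [-3.142, 0.0, -3.139]
wrist_force: [-0.5, -0.8, 0.2]
grip_width: 0.0914
pos [ 0.4445 -0.0734  0.2246] rot [-3.142  0.    -3.139] shift [-0.016  3.734  0.046] turn [-0.      0.      0.0004] t 51.32 w 0.0914 F [-0.5 -0.8  0.2] q [-0.215 -0.046  2.216  0.     0.971 -1.789]
```

Move aside (toward −y, high over the board) so the cameras have a clear view.

```bash
for i in 1 2 3 4; do :; done; python3 -m crank '[-1,0,-0.2,0,0,0,0,-1,0,-0.4,0,0,0,0,-1,0,-0.6,0,0,0,0,-1,0,-0.8,0,0,0,0,-1,0,-1,0,0,0,0]'; python3 -m crank '[-1,0,-0.2,0,0,0,0,-1,0,-0.4,0,0,0,0,-1,0,-0.6,0,0,0,0,-1,0,-0.8,0,0,0,0,-1,0,-1,0,0,0,0]'; python3 -m crank '[-1,0,-0.2,0,0,0,0,-1,0,-0.4,0,0,0,0,-1,0,-0.6,0,0,0,0,-1,0,-0.8,0,0,0,0,-1,0,-1,0,0,0,0]'; python3 -m crank '[-1,0,-0.2,0,0,0,0,-1,0,-0.4,0,0,0,0,-1,0,-0.6,0,0,0,0,-1,0,-0.8,0,0,0,0,-1,0,-1,0,0,0,0]'
python3 - <<'E'
from h import *
ob=[]
for x,y,b,h,r in [(.4456,-.073,0,.085,.0285),(.4442,-.2084,0,.046,.030),(.6115,-.0528,.022,.106,.0225),(.6161,-.2079,.022,.099,.022),(.437,.1182,.006,.09,.0305)]:
    ob+=[(x,y,b,r),(x,y,b+h,r)]
overlay(get_image("side"),"fs",ob,(180,140,440,410),2.2)
d=get_image("top"); overlay(d,"ft",ob,(150,180,490,350),2.35)
im=d["image"];hsv=cv2.cvtColor(im,cv2.COLOR_RGB2HSV); H,S,V=[hsv[...,i].astype(int) for i in range(3)]
red=(S>130)&((H<8)|(H>172))&(V>80)
for n,m,b,z in [("mustard",(S>110)&(H>20)&(H<34)&(V>120),(270,280,312,320),.085),("timer",red,(338,280,380,320),.04),("sred",red,(260,195,295,235),.128),("sgreen",(S>90)&(H>40)&(H<80),(340,195,375,230),.121)]:
    x0,y0,x1,y1=b;k=np.zeros_like(m); k[y0:y1,x0:x1]=m[y0:y1,x0:x1]
    nn,l,st,c=cv2.connectedComponentsWithStats(k.astype(np.uint8)); i=1+np.argmax(st[1:,4])
    cs,_=cv2.findContours((l==i).astype(np.uint8),cv2.RETR_EXTERNAL,cv2.CHAIN_APPROX_NONE)
    (u,v),ax,a=cv2.fitEllipse(cv2.convexHull(cs[0])); print(n,round(u,1),round(v,1),unproj(d,u,v,z).round(4))
o=get_obs(); print(o["eef_pos"],o["wrist_force"])
E
```

```text
t: 51.73
eef_pos: [0.4448, -0.1743, 0.2236]
tcp_rot: [-3.142, 0.0, -3.139]
wrist_force: [-0.2, 0.6, 0.4]
grip_width: 0.0908
t: 52.15
eef_pos: [0.445, -0.2744, 0.2235]
tcp_rot: [3.141, -0.0, -3.139]
wrist_force: [0.5, 0.7, 0.2]
grip_width: 0.0913
t: 52.57
eef_pos: [0.4453, -0.3744, 0.2234]
tcp_rot: [3.141, -0.0, -3.139]
wrist_force: [-0.1, 1.4, -0.1]
grip_width: 0.0914
t: 52.98
eef_pos: [0.4456, -0.4743, 0.2233]
tcp_rot: [3.141, -0.0, -3.139]
wrist_force: [-0.2, 0.2, -0.4]
grip_width: 0.0915
mustard 289.5 300.9 [ 0.445  -0.0723  0.085 ]
timer 357.3 298.4 [ 0.4441 -0.2068  0.04  ]
sred 275.8 213.6 [ 0.6115 -0.0528  0.128 ]
sgreen 357.8 209.3 [ 0.6161 -0.2079  0.121 ]
[ 0.44561163 -0.47554028  0.22341072] [0.26618584 0.61636826 0.07034706]
```

View pics/fs.png

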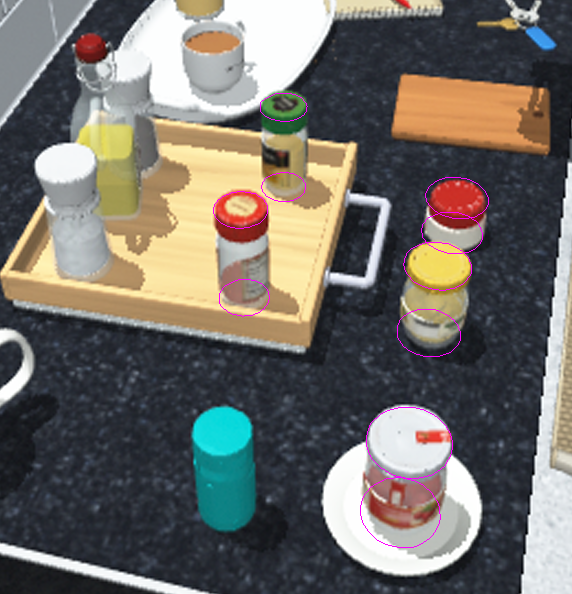

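View pics/ft.png

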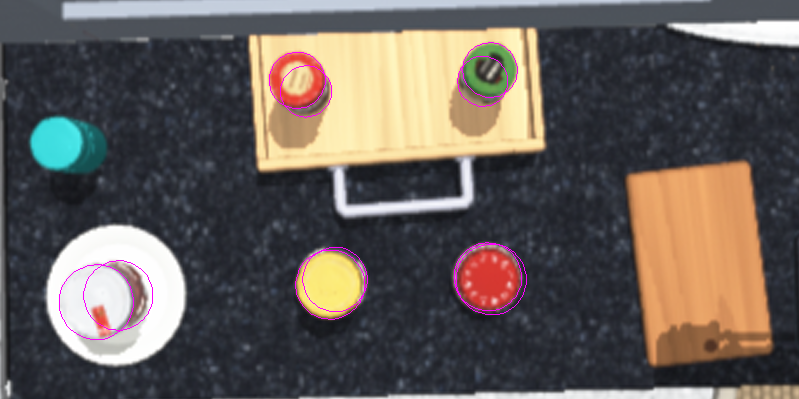

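```bash
python3 -c "
from workcell import *
print(job_done())"
```

```text
the job is handed in; nothing more can be done
None
```

I finished the whole job and handed it in at about 53 s of the 144 s allowed. The hand-in gives no verdict, so the figures below are from my own last camera check.

**What I did:**
1. I stood the mustard and the timer on the wooden board.
2. I hooked the tray handle with one finger and pulled until it hit the end stop. The camera showed about 108 mm of travel.
3. I lifted the jam out and stood it on the saucer, then pushed the tray home by its bar.
4. I put the timer and then the mustard back where they had stood.

**Last checks:**

| Thing | Result |
|---|---|
| Mustard | about 1 mm from its start |
| Egg timer | about 1.6 mm from its start |
| Red and green spice jars | no measurable shift, so the tray is home |
| Jam | upright, about 2–3 mm from the saucer's middle |
| Robot | clear of everything, no force at the wrist |

**Less certain points:**
- **Timer pressed too hard:** when I set the timer down, the wrist force briefly reached about 49 N through the fingers. The wrist limit is 120 N, and I eased off before releasing.
- **Side camera offset:** the outlines I projected into the side view sat about 2–3 mm off for the mustard and the jam lid. The calibration is only good to about 2 mm, and the offset is well inside the tolerances.
- **Home stop not clearly felt:** the force was only about 5 N at the end of the push. That the tray is fully home rests on the pictures.

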